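Gauge a ring on the bench lever gauge and set the limit marker

TASK

Gauge the ring on the bench gauge: push the stage that carries it fully home under the lever, press the lever down gently until the foot bears firmly on the stone (feel for it, and stop there so that the stone is not overloaded), then let the lever come right back up. The peak hand stays where the pointer took it: slide the limit marker along the dial until its index stands exactly over the tip of the peak hand. Never touch the peak hand itself, leave the stage home, and do not disturb the jar, the loupe and the tweezers.

Things in the scene. Friction and masses are not known exactly. Their poses are not given: they have to be found in the camera images.
- gauge: Grey bench gauge, fixed to the desk, 145 deep x 170 wide x 275 mm high. Origin on the desk under the pivot of lever and hands; its -x axis is the front (dial side, towards the robot at yaw 0), z up. The lever arm points to its -y side (to the right seen from the front); the base plate spans x -75 to 70, y -110 to 60 mm, 22 mm high. The column stands behind the dial at x 12 to 50, y -28 to 38 mm
- pivot (a point): Pivot axis of lever, hands and marker (parallel to the gauge's x axis), 140 mm above the desk, at the depth (x = -31 mm) of the hands in front of the dial. The dial is a white fan of 118 mm radius above it, lying across the gauge's y axis
- stage_knob (a point): Grip height on the upright black knob (17 mm diameter, top 61 mm and lower edge of its full diameter 38 mm above the desk) on a rod at the front of the sliding stage; can be gripped from above. The stage slides along the gauge's +x axis to go home, between two rails whose tops are 37 mm above the desk
- stage (a joint): How far the stage is pushed in, m: 0 = fully drawn out, 0.040 = fully home against its stop, where the ring stands under the foot. Slides with about 1.5 N of friction and stays where it is left. The ring on its horn stands at a height that differs from job to job
- lever_pad (a point): Centre of the top face of the round black finger pad (32 mm diameter) at the end of the lever, 170 mm from the pivot. At rest the lever slopes 0.32 rad upwards and the pad is about 205 mm above the desk. The foot sits on the lever 60 mm from the pivot
- lever (a joint): Lever angle, rad: 0 = up at rest, grows as the pad is pressed down, end stop 0.60. A return spring resists with about 2 N at the pad and brings it back when let go. Once the foot meets the stone (somewhere between about 0.18 and 0.45) resistance rises at about 1.2 N per mm of pad travel; the force of the foot on the stone is about 2.8 times the extra force at the pad. With the stage not home the foot meets nothing and the lever runs to its end stop
- foot: Spring-loaded steel foot under the lever, 11 mm diameter with a domed end; origin on the lever's centre line 60 mm from the pivot, the domed end 49 mm below along its -z axis. It yields 1 mm per 10 N, 4 mm at most
- peak_hand: Thin dark peak hand in front of the brass pointer, origin on the pivot axis at the dial's back. The pointer pushes it to the right (towards the gauge's -y) as the lever goes down and it stays at the farthest reading. Delicate: not to be touched
- peak_tip (a point): Tip of the peak hand, 97 mm from the pivot; starts 0.40 rad to the left (gauge's +y) of vertical, and turns right through the same angle as the lever
- marker (a joint): Angle of the limit marker, rad, on the same scale as the lever: 0 = 0.40 rad left of vertical (over the peak hand at rest), growing to the right, 0.85 at most. Stays by friction (about 0.5 N at its pin)
- marker_index (a point): Point where the marker's index reads, 97 mm from the pivot on the marker's line, at the depth of the hands
- marker_pin (a point): Middle of the knurled round pin (11 mm diameter, 26 mm long, lying along the gauge's x axis, pointing to the front) of the limit marker, 131 mm from the pivot; it can be pinched or pushed from above
- stone_jar_3: Small glass jar of stones with black cap, 39 mm diameter, 43 mm high, standing on the desk; bystander, origin under its centre
- loupe: Folding loupe, 27 x 44 x 14 mm, lying on the desk; bystander, origin under its centre
- tweezers: Steel tweezers, 13 x 162 x 10 mm, lying on the desk; bystander, origin under their centre

How it is judged:
By the outcome, as a careful person would: the job done as asked, in the order asked, and still so for the second after the job is handed in, with the robot touching nothing.
It also fails if it takes over 72 s, if anything falls off the work surface, if the arm or the gripper's body presses on something with over 40 N, if the wrist force passes 120 N, or if a joint passes its speed limit or range.

ROBOT

A 7-joint arm with a two-finger parallel gripper is mounted at the origin on a cart in front of the work surface, level with it; the furniture and walls round the work are solid. World frame = base frame: x ahead of the robot, y to its left, z up, the work surface at z = 0. Lengths are in mm, angles in rad, forces in N, time in s.
With the tool pointing down it reaches from about 400 to 875 mm from the base axis. Payload 4.4 kg.
Tool frame: the origin (TCP) lies midway between the tips of the shut fingers; the grasp point (between the pads) lies 19 mm behind it; z points along the fingers, x is the direction in which the jaws open and shut, and the axes are right-handed (so a half turn about z gives the same grasp; the last joint's range is limited). The gripper opens to 85 mm and grips with 20 to 120 N. Pads are 22 mm wide; open, the fingers measure 114 mm over their backs; the gripper's body (76 mm by 85 mm) begins 54 mm behind the grasp point. The pads swing forward as they close: fully open they stand 13 mm farther back than shut.
Start: joints at [1.137, 0.628, 0.038, 1.517, -0.027, 0.996, -0.02], TCP at [233.744, -606.532, 231.313] pointing down, gripper open.
Joint ranges: [-3.06, 3.06], [-0.37, 2.12], [-1.25, 1.32], [0.18, 2.47], [-1.1, 4.24], [0.23, 1.98], [-2.94, 2.94]. Speed limits (rad/s): [2.57, 2.57, 3.14, 3.14, 3.14, 3.14, 3.14].

INTERFACE

Orientations are given as a rotation vector (axis times angle).
In Python, from workcell import robot gives the robot as it stands.
- The arm moves only by the tool step_arm, never from a script. Its argument "motion" is one flat list of numbers, 6 for each row, row after row: the shift along the tool's x, y, z in mm, then the turn, a rotation vector about the tool's x, y, z in degrees. A call has 1 to 20 rows; each row is the pose to reach, as a shift and turn from the pose commanded when the call began, along the tool's axes at that moment; what a row does not reach only later rows make up. A row lasts 1/10 s, in which the tool goes at most 50 mm and 8.59 degrees, less where a joint would pass 70% of its speed; a pose out of reach is approached as far as the arm can. A call with a gripper value outside its range is refused whole. "hand" is the closure in counts, from 0 (fully open) to 255 (shut), set as the call begins (left out, the last holds). The fingers move at their own pace and stop on an object; "squeeze" is the grip in N (left out, the last holds). Time passes only in rows, so rows that repeat a pose let the fingers close. It gives the time, the measured TCP pose, the force and the opening at its end, in the units of the state.
- robot.get_obs(): the state, without advancing time (a new reading comes with each control period).
- robot.grab_frame(name): name is "scene" or "side" or "wrist"; returns the picture (400x640x3 uint8, red, green, blue); there is no depth.
- robot.camera_info(name): a dict with "K" (3x3 intrinsics, pixels), "camera_from_world" (4x4, takes a point from world to camera coordinates); the wrist camera has in their place "T_tool_cam" (4x4, takes a point from camera to tool coordinates, whose origin is the TCP and whose axes are the tool frame's). Camera axes: x right, y up, looking along -z (the intrinsics and any distortion apply to the point x, -y, -z); pixel columns grow to the right and rows downward; lengths in mm; the calibration is good to about 2 mm. A picture is of the moment at which its call begins: read the wrist's pose just before it. camera_info takes no time and is no camera call.
- robot.job_done(): hands the job in, once; it reports no verdict.
The state is a dict: "clock": time; "joint_positions": joint angles; "qvel": joint speeds; "tau": joint torques, N m; "eef_pos": TCP position; "orientation": TCP orientation; "wrist_force": force on the tool from outside, world axes, zero at the start; "moment": the same for the moment, N m; "grip_width": opening from 0.0 (shut) to 1.0 (fully open).
Only numpy, scipy, OpenCV 4.12 (cv2) and the standard library are available. Lean on these libraries where they do the work, as an engineer would, in place of code of your own. Each camera call takes 0.05 s, during which the arm holds its last target.

## Working session

There is one attempt and no reset: what is moved stays moved. The work goes in short steps, Python scripts to look and compute and a tool call to move; the robot and the scene stay as the last step left them, time stands still between calls to the robot, and variables do not carry over. Pictures are saved under pics/ and viewed, and the job is handed in when it is done.

Besides the shell and the picture viewer there is one more tool, called after "Request:" by a JSON object that holds its "method" and its "body", one argument or row to a line. step_arm: Moves the arm, as the interface text tells. Its arguments: {"type":"object","properties":{"motion":{"type":"array"},"hand":{"type":"number"},"squeeze":{"type":"number"}},"required":["motion"]}

```bash
ls; mkdir -p pics; python3 - <<'E'
from workcell import robot
import cv2
print(robot.get_obs())
for n in ("scene","side","wrist"):
    im=robot.grab_frame(n); cv2.imwrite(f"pics/{n}0.png",im[:,:,::-1])
    print(n,robot.camera_info(n))
E
```

```text
pics
{'clock': 0.0, 'joint_positions': array([ 1.13718231,  0.62935036,  0.03844256,  1.51834806, -0.02700299,
        0.99631408, -0.02000768]), 'qvel': array([-1.34945201e-03,  8.42531351e-04, -1.66979677e-03, -1.66525068e-04,
        1.51619442e-03,  1.51396807e-05,  5.14855292e-05]), 'tau': array([-9.12965952e-04, -5.63407195e+01,  1.22581366e+00, -1.93451107e+01,
        1.11070729e-02,  1.03710510e-02,  5.90374512e-06]), 'eef_pos': array([ 233.52954959, -605.93567267,  230.39274345]), 'orientation': array([-2.58933950e+00,  1.77715432e+00,  2.48245076e-03]), 'wrist_force': array([0.63874446, 0.35446399, 0.86613086]), 'moment': array([-0.00909163, -0.00398174,  0.05452605]), 'grip_width': 0.9989644382957351}
scene {'K': array([[444.20741729,   0.        , 320.21861147],
       [  0.        , 444.20741729, 194.65750288],
       [  0.        ,   0.        ,   1.        ]]), 'camera_from_world': array([[-4.52672942e-01, -8.91468752e-01,  1.92528339e-02,
         1.60452111e+02],
       [ 6.82032816e-01, -3.32254822e-01,  6.51489041e-01,
        -5.75283255e+02],
       [-5.74385276
[... 504 characters left out ...]
+02],
       [-5.17687758e-02, -8.06709381e-01,  5.88676455e-01,
        -1.18827605e+03],
       [ 0.00000000e+00,  0.00000000e+00,  0.00000000e+00,
         1.00000000e+00]])}
wrist {'K': array([[328.95860949,   0.        , 320.0043356 ],
       [  0.        , 328.95860949, 196.16696713],
       [  0.        ,   0.        ,   1.        ]]), 'T_tool_cam': array([[ 9.99998769e-01, -4.77155104e-04,  1.49475986e-03,
         7.17916572e-01],
       [-3.04316624e-05, -9.58358737e-01, -2.85567033e-01,
        -7.20913735e+01],
       [ 1.56877594e-03,  2.85566636e-01, -9.58357572e-01,
        -1.42186709e+02],
       [ 0.00000000e+00,  0.00000000e+00,  0.00000000e+00,
         1.00000000e+00]])}
```

View pics/scene0.png

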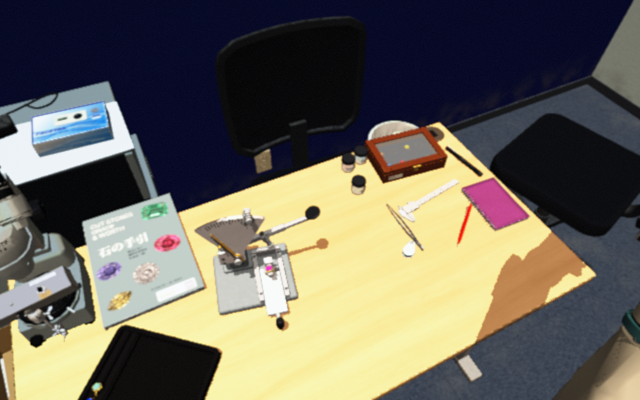

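View pics/side0.png

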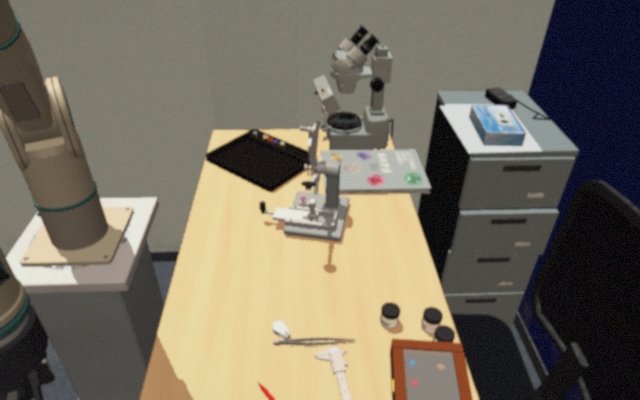

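View pics/wrist0.png

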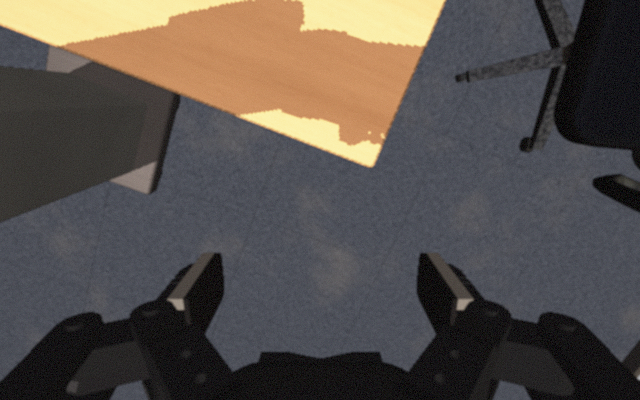

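```bash
cat > h.py <<'E'
import numpy as np, cv2
from workcell import robot
def info(n):
    return robot.camera_info(n)
def proj(n,P,ci=None,obs=None):
    ci=ci or info(n); P=np.atleast_2d(P).astype(float)
    if n=="wrist":
        R=cv2.Rodrigues(np.array(obs['orientation']))[0]; T=np.eye(4);T[:3,:3]=R;T[:3,3]=obs['eef_pos']
        M=np.linalg.inv(T@ci["T_tool_cam"])
    else: M=ci["camera_from_world"]
    c=P@M[:3,:3].T+M[:3,3]
    K=ci["K"]
    return np.c_[K[0,0]*c[:,0]/-c[:,2]+K[0,2], K[1,1]*-c[:,1]/-c[:,2]+K[1,2]]
def gw(G,P):
    x,y,a=G; P=np.atleast_2d(P).astype(float); c,s=np.cos(a),np.sin(a)
    return np.c_[x+c*P[:,0]-s*P[:,1], y+s*P[:,0]+c*P[:,1], P[:,2]]
def grab(n,name,box=None,f=1):
    im=robot.grab_frame(n)[:,:,::-1]
    cv2.imwrite(f"pics/{name}_raw.png",im)
    crop(name,box,f,name)
def crop(src,box,f,name):
    im=cv2.imread(f"pics/{src}_raw.png")
    if box: im=im[box[1]:box[3],box[0]:box[2]]
    cv2.imwrite(f"pics/{name}.png",cv2.resize(im,None,fx=f,fy=f,interpolation=cv2.INTER_CUBIC))
E
cp pics/scene0.png pics/scene0_raw.png; cp pics/side0.png pics/side0_raw.png
python3 -c "
from h import *
crop('scene0',(190,190,340,340),5,'s0c'); crop('side0',(250,110,360,280),4,'d0c')
for n in('scene','side'):
  M=info(n)['camera_from_world'];print(-M[:3,:3].T@M[:3,3])"
```

```text
[ 75.91513744 160.56040799 885.43869995]
[ 536.36171398 -927.90477305  794.14312228]
```

View pics/s0c.png

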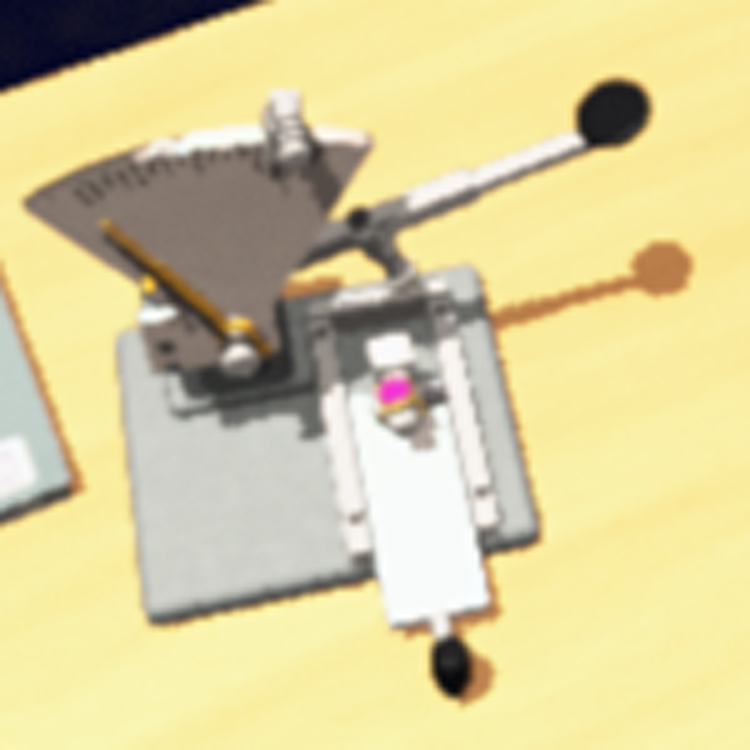

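View pics/d0c.png

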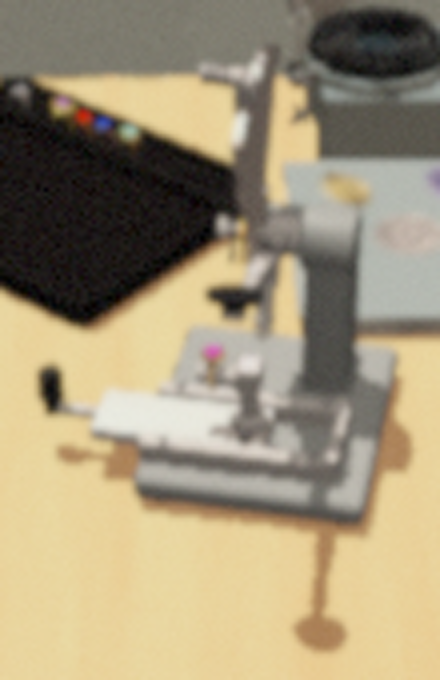

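```bash
cat > fit.py <<'E'
from h import *
from scipy.optimize import least_squares
A=[('scene',(-75,60,22),(219,312.5)),('scene',(-75,-110,22),(297.5,296.5)),('scene',(70,-110,22),(285,243)),
('side',(-75,-110,22),(284.5,229)),('side',(70,-110,22),(340.5,237.5)),('side',(70,60,22),(349,198))]
C={n:info(n) for n in('scene','side')}
def r(g,A=A):
    return np.concatenate([proj(n,gw((g[0],g[1],g[2]),P),C[n])[0]-np.array(p) for n,P,p in A])
for AA in (A,A[:3],A[3:]):
    s=least_squares(r,[550,50,0],args=(AA,),x_scale=[1,1,.01]); print(s.x,s.fun.round(1))
G=least_squares(r,[550,50,0],x_scale=[1,1,.01]).x
for nm,P in dict(piv=(-31,0,140),pad=(-0,-161,205),pad31=(-31,-161,205),knob=(-100,-50,61),tip=(-31,97*np.sin(.4),140+97*np.cos(.4))).items():
    print(nm,gw(G,P).round(1),[ (proj(n,gw(G,P),C[n])[0]) for n in C])
E
python3 fit.py
```

```text
[ 5.94563270e+02  7.19824622e+01 -2.29539117e-01] [-1.3  0.1  0.4 -0.8  0.2 -1.9 -2.4  0.9 -0.3 -0.1  0.4 -1.4]
[ 5.92741921e+02  7.20676461e+01 -2.32857192e-01] [-1.1  0.8  0.7  0.   0.6 -1.2]
[ 5.96552824e+02  7.16768991e+01 -2.28418973e-01] [-1.6  1.   0.6 -0.1  1.1 -1.3]
piv [[564.4  79.  140. ]] [array([237.19976805, 258.61494376]), array([308.34751765, 167.85117172])]
pad [[557.9 -84.8 205. ]] [array([313.789707  , 211.54982409]), array([307.50342929, 184.12725424])]
pad31 [[527.7 -77.7 205. ]] [array([317.50172055, 223.93656281]), array([293.35989845, 182.49594456])]
knob [[485.8  46.   61. ]] [array([270.97006072, 303.4828165 ]), array([277.71064109, 201.705606  ])]
tip [[573.  115.8 229.3]] [array([209.98586358, 235.66539939]), array([311.34937653, 128.95664309])]
```

```bash
cat >> h.py <<'E'
def tri(obsv):
    A=[];b=[]
    from scipy.optimize import least_squares
    C={n:info(n) for n,_ in obsv}
    f=lambda X:np.concatenate([proj(n,X,C[n])[0]-np.array(p) for n,p in obsv])
    s=least_squares(f,[550,50,100]);return s.x,s.fun
def ug(G,X):
    x,y,a=G;d=np.array(X)-[x,y,0];c,s=np.cos(a),np.sin(a)
    return np.array([c*d[0]+s*d[1],-s*d[0]+c*d[1],d[2]])
def Rt(o): return cv2.Rodrigues(np.array(o['orientation']))[0]
G=(594.56,71.98,-.2295)
E
python3 - <<'E'
from h import *
o=robot.get_obs();print(Rt(o).round(3))
for nm,q in dict(pad=[('scene',(312.6,212.4)),('side',(308.7,184.2))],knobtop=[('scene',(280,318.5)),('side',(262,202))],
  pin=[('scene',(247,212)),('side',(301,127.8))],stone=[('scene',(269,268)),('side',(303,198))]).items():
    X,f=tri(q);print(nm,X.round(1),ug(G,X).round(1),f.round(1))
crop_=crop('scene0',(225,195,275,265),10,'s0d');crop('side0',(290,110,330,180),10,'d0d')
E
```

```text
[[ 0.36  -0.933 -0.001]
 [-0.933 -0.36   0.001]
 [-0.001  0.    -1.   ]]
pad [559.8 -82.5 202.5] [   1.3 -158.4  202.5] [-0.3 -0.3 -0.4  0.3]
knobtop [446.8  43.   63.5] [-137.2  -61.9   63.5] [ 0.1  0.1  0.1 -0.1]
pin [552.6  45.1 276. ] [-34.7 -35.7 276. ] [ 1.5  2.   2.5 -2. ]
stone [548.7  22.6  88. ] [-33.4 -58.5  88. ] [-0.2 -0.2 -0.3  0.2]
```

View pics/s0d.png

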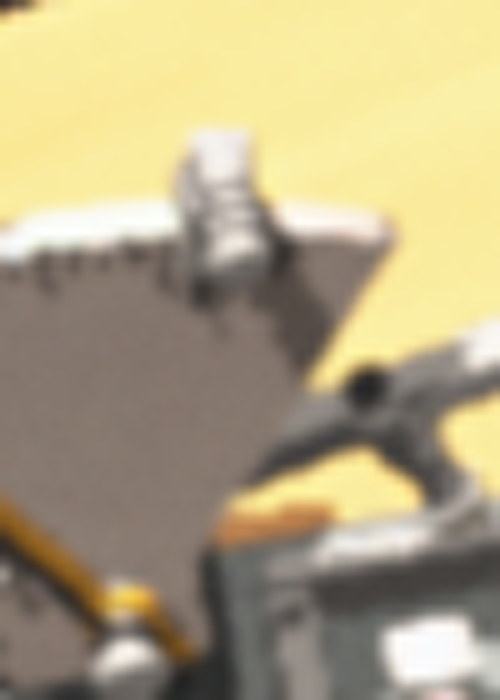

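View pics/d0d.png

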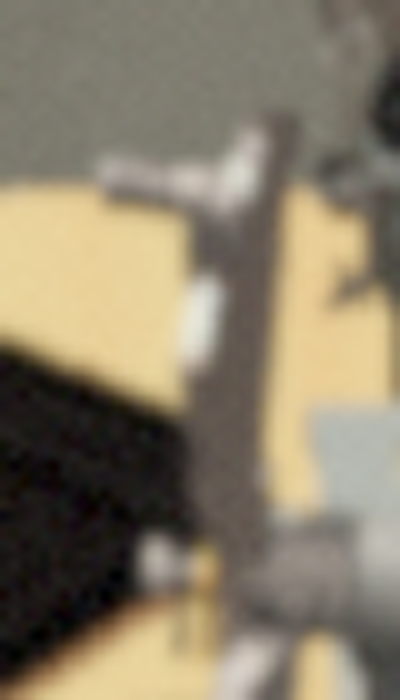

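```bash
cat >> h.py <<'E'
from scipy.spatial.transform import Rotation as Ro
def goalR(tilt=0,yaw=0):
    # tool x = gauge y, tool y = gauge x, z down; tilt deg: fingers point forward(+gauge x)
    a=G[2]; x=np.array([-np.sin(a),np.cos(a),0]);y=np.array([np.cos(a),np.sin(a),0]);z=np.array([0,0,-1.])
    R=np.c_[x,y,z]
    return R@Ro.from_euler('z',yaw,degrees=True).as_matrix()@Ro.from_euler('x',-tilt,degrees=True).as_matrix()
def cmd(Pg,R,o=None):
    "shift/turn in tool axes from measured pose to gauge-frame point Pg with orientation R"
    o=o or robot.get_obs();R0=Rt(o)
    d=R0.T@(gw(G,Pg)[0]-o['eef_pos']); r=Ro.from_matrix(R0.T@R).as_rotvec(degrees=True)
    return d.round(1),r.round(2)
def st():
    o=robot.get_obs();print('t',round(o['clock'],2),'g',ug(G,o['eef_pos']).round(1),'w',o['eef_pos'].round(1),'F',np.round(o['wrist_force'],2),'gw',round(o['grip_width'],2),'q',o['joint_positions'].round(2));return o
E
python3 - <<'E'
from h import *
print(gw(G,(-172,-61,150)),cmd((-172,-61,150),goalR(10)),cmd((-172,-61,150),goalR(0)))
E
```

```text
[[413.19286455  51.70779785 150.        ]] (array([-549.1, -404.1,   81.4]), array([  -4.02,   12.75, -145.3 ])) (array([-549.1, -404.1,   81.4]), array([-1.0000e-01,  3.0000e-02, -1.4577e+02]))
```

Request:
{"method": "step_arm", "body": {
  "motion": [-549,-404,81,-4,12.75,-145.3,-549,-404,81,-4,12.75,-145.3,-549,-404,81,-4,12.75,-145.3,-549,-404,81,-4,12.75,-145.3,-549,-404,81,-4,12.75,-145.3,-549,-404,81,-4,12.75,-145.3,-549,-404,81,-4,12.75,-145.3,-549,-404,81,-4,12.75,-145.3,-549,-404,81,-4,12.75,-145.3,-549,-404,81,-4,12.75,-145.3,-549,-404,81,-4,12.75,-145.3,-549,-404,81,-4,12.75,-145.3,-549,-404,81,-4,12.75,-145.3,-549,-404,81,-4,12.75,-145.3,-549,-404,81,-4,12.75,-145.3,-549,-404,81,-4,12.75,-145.3,-549,-404,81,-4,12.75,-145.3,-549,-404,81,-4,12.75,-145.3,-549,-404,81,-4,12.75,-145.3,-549,-404,81,-4,12.75,-145.3],
  "hand": 255,
  "squeeze": 60
}}

```text
clock: 2.15
eef_pos: [413.6, 51.0, 150.4]
orientation: [2.352, 1.861, 0.163]
wrist_force: [-0.6, 0.9, 0.4]
grip_width: -0.0
```

```bash
python3 - <<'E'
from h import *
o=st();print((goalR(10).T@Rt(o)).round(3)); grab('wrist','w1',None,1.25)
for n,P in dict(knob=(-137,-61,61),pad=(1,-161,205),tip=(-31,97*np.sin(.4),140+97*np.cos(.4)),piv=(-31,0,140),c=(-75,60,22)).items(): print(n,proj('wrist',gw(G,P),None,o)*1.25)
E
```

```text
t 2.15 g [-171.4  -61.6  150.4] w [413.6  51.  150.4] F [-0.62  0.88  0.38] gw -0.0 q [ 0.03  0.42 -0.39  2.36  0.82  0.34  0.25]
[[ 1.    -0.003 -0.001]
 [ 0.003  1.     0.001]
 [ 0.001 -0.001  1.   ]]
knob [[402.3389353  277.90533185]]
pad [[183.14305985 706.17620198]]
tip [[676.642445   767.37745001]]
piv [[512.5537519  514.08103397]]
c [[559.89974863 320.36421489]]
```

View pics/w1.png

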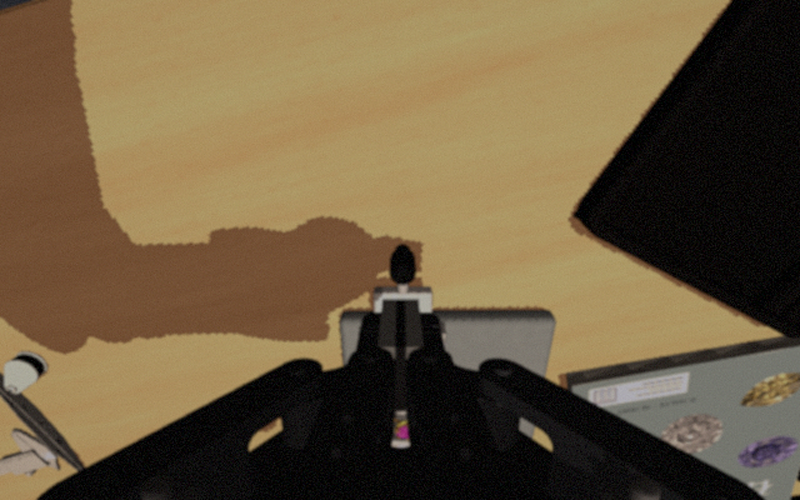

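```bash
python3 - <<'E'
from h import *
for P in [(-180,-61,110),(-180,-61,45)]: print(cmd(P,goalR(10)))
E
```

```text
(array([  0.6, -15.5,  38.3]), array([ 0.06,  0.06, -0.12]))
(array([  0.6, -26.8, 102.3]), array([ 0.06,  0.06, -0.12]))
```

Request:
{"method": "step_arm", "body": {
  "motion": [0.6,-15.5,38,0,0,0,0.6,-27,102,0,0,0,0.6,-27,102,0,0,0,0.6,-27,102,0,0,0,0.6,-27,102,0,0,0]
}}

```text
clock: 2.7
eef_pos: [406.2, 52.3, 47.5]
orientation: [2.347, 1.86, 0.161]
wrist_force: [-0.3, -0.6, -0.2]
grip_width: 0.001
```

```bash
python3 - <<'E'
from h import *
o=st(); grab('side','d2',(240,110,370,240),5);grab('scene','s2',(190,190,340,340),5)
for P in [(-150,-61,45),(-112,-61,45)]: print(cmd(P,goalR(10)))
E
```

```text
t 2.7 g [-178.9  -62.    47.5] w [406.2  52.3  47.5] F [-0.26 -0.58 -0.25] gw 0.0 q [-0.    0.69 -0.4   2.45  1.91  0.36 -0.86]
(array([ 1.4, 31.2,  5.6]), array([-0.27,  0.3 ,  0.09]))
(array([ 1.4, 68.7, 12. ]), array([-0.27,  0.3 ,  0.09]))
```

View pics/d2.png

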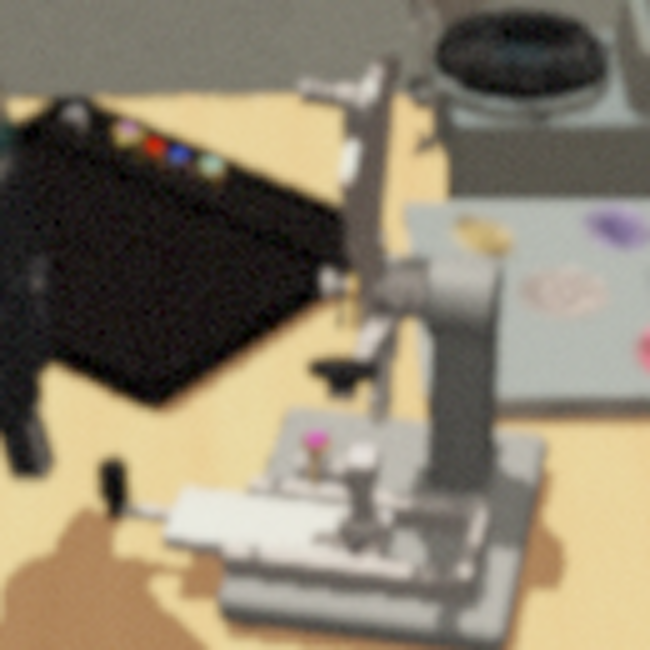

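View pics/s2.png

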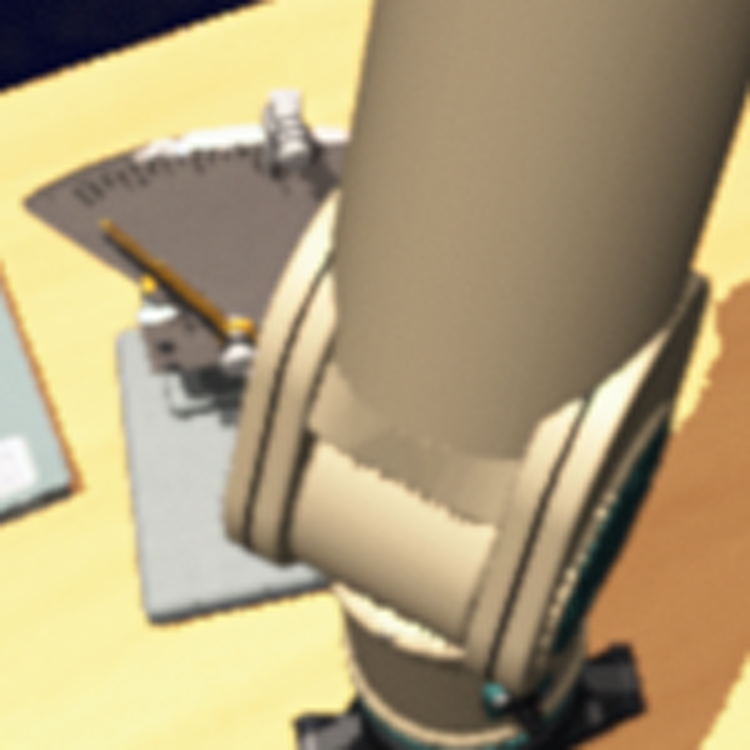

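Request:
{"method": "step_arm", "body": {
  "motion": [1.4,10,2,0,0,0,1.4,18,4,0,0,0,1.4,24,5,0,0,0,1.4,30,6,0,0,0,1.4,36,7,0,0,0,1.4,42,8,0,0,0,1.4,48,9,0,0,0,1.4,54,10,0,0,0,1.4,54,10,0,0,0]
}}

```text
clock: 3.7
eef_pos: [459.9, 40.7, 48.5]
orientation: [2.348, 1.86, 0.16]
wrist_force: [-1.1, -0.8, -0.6]
grip_width: -0.003
```

```bash
python3 - <<'E'
from h import *
o=st(); grab('side','d3',(240,110,370,240),5)
for P in [(-112,-61,45)]: print(cmd(P,goalR(10)))
E
```

```text
t 3.7 g [-124.   -61.1   48.5] w [459.9  40.7  48.5] F [-1.09 -0.85 -0.58] gw -0.0 q [-0.01  0.69 -0.29  2.32  1.61  0.26 -0.47]
(array([ 0.2, 11.4,  5.5]), array([ 0.18,  0.29, -0.03]))
```

View pics/d3.png

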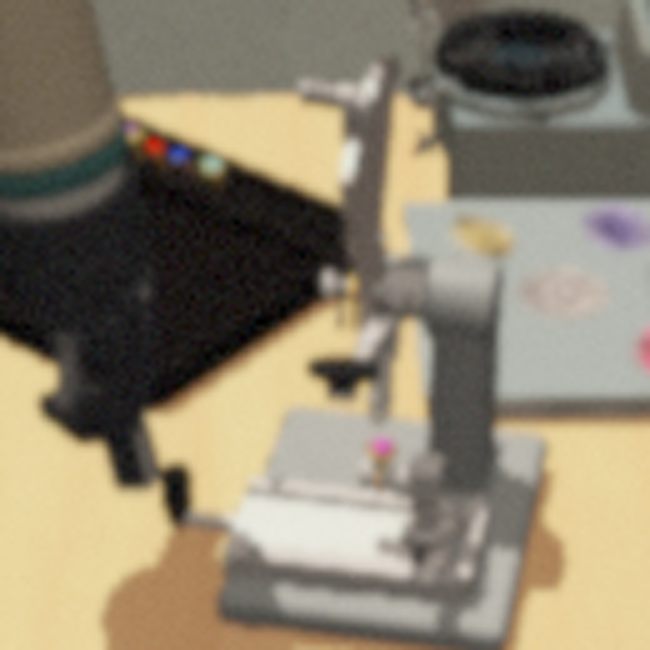

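Request:
{"method": "step_arm", "body": {
  "motion": [0,3,1,0,0,0,0,6,2,0,0,0,0,8,2.5,0,0,0,0,10,3,0,0,0,0,10,3,0,0,0]
}}

```text
clock: 4.25
eef_pos: [461.6, 40.5, 45.5]
orientation: [2.352, 1.873, 0.15]
wrist_force: [-17.0, 3.8, 13.3]
grip_width: 0.002
```

```bash
python3 - <<'E'
from h import *
o=st()
E
```

```text
t 4.25 g [-122.3  -60.9   45.5] w [461.6  40.5  45.5] F [-17.01   3.81  13.26] gw 0.0 q [-0.    0.7  -0.29  2.31  1.55  0.26 -0.4 ]
```

```bash
python3 - <<'E'
from h import *
grab('side','d4',(240,150,370,250),6);grab('wrist','w4',(200,150,440,320),3)
E
```

```text
(no output)
```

View pics/d4.png

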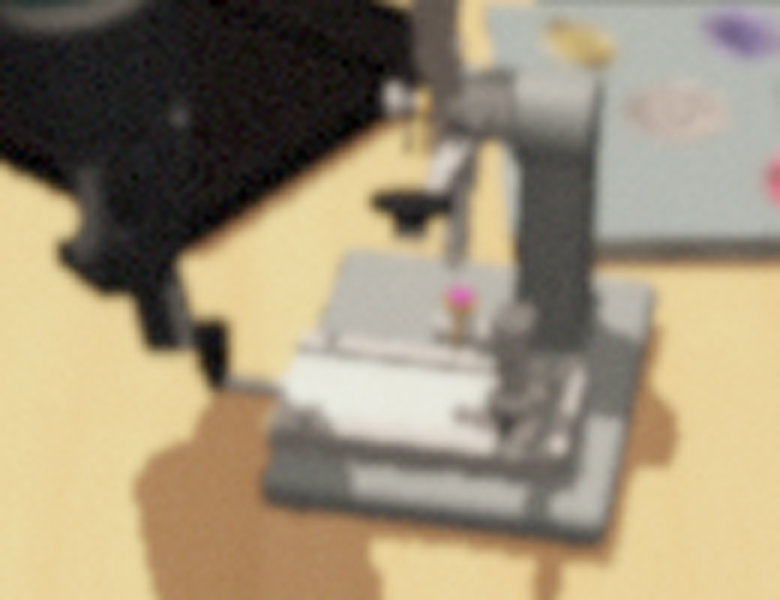

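View pics/w4.png

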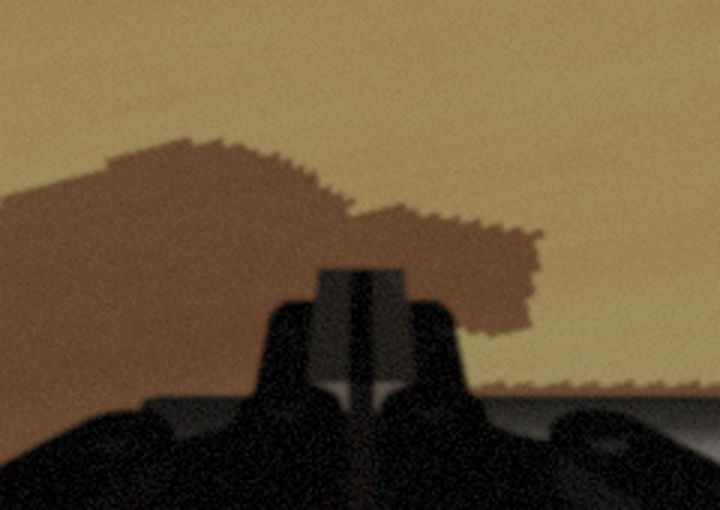

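```bash
python3 - <<'E'
from h import *
C=info('side')
for d in range(0,45,5): print(d,proj('side',gw(G,(-33.4+d,-58.5,88)),C)[0].round(1),proj('side',gw(G,(-137+d,-61,52)),C)[0].round(1))
crop('d2',(240,150,370,250),6,'d2b')
import cv2
a=cv2.imread('pics/d2_raw.png')[170:240,255:345];b=cv2.imread('pics/d4_raw.png')[170:240,255:345]
cv2.imwrite('pics/cmp.png',cv2.resize(np.vstack([a,b]),None,fx=4,fy=4,interpolation=cv2.INTER_CUBIC))
E
```

```text
0 [302.7 198.2] [262.6 205.4]
5 [304.7 198.4] [264.5 205.6]
10 [306.7 198.7] [266.4 205.9]
15 [308.7 198.9] [268.3 206.1]
20 [310.7 199.1] [270.2 206.3]
25 [312.7 199.4] [272.1 206.6]
30 [314.7 199.6] [274.1 206.8]
35 [316.7 199.8] [276. 207.]
40 [318.7 200.1] [277.9 207.3]
```

View pics/cmp.png

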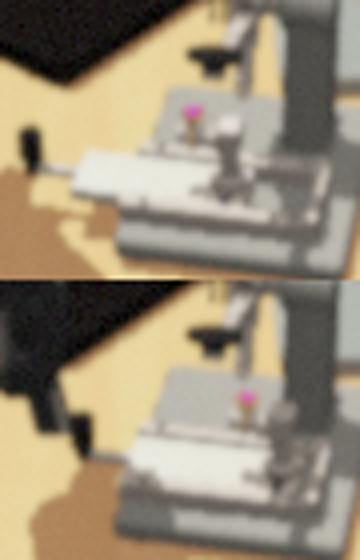

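Request:
{"method": "step_arm", "body": {
  "motion": [0,-8,-3,0,0,0,0,-8,-3,0,0,0,0,-8,-3,0,0,0]
}}

```text
clock: 4.65
eef_pos: [461.0, 40.5, 47.8]
orientation: [2.347, 1.863, 0.158]
wrist_force: [-2.0, 0.7, 1.0]
grip_width: -0.0
```

```bash
python3 - <<'E'
from h import *
o=st()
E
```

```text
t 4.65 g [-122.9  -61.1   47.8] w [461.   40.5  47.8] F [-1.97  0.73  1.01] gw -0.0 q [-0.    0.69 -0.3   2.32  1.6   0.27 -0.45]
```

Request:
{"method": "step_arm", "body": {
  "motion": [0,2,0.5,0,0,0,0,4,0.7,0,0,0,0,6,1,0,0,0,0,7,1.2,0,0,0,0,7,1.2,0,0,0]
}}

```text
clock: 5.15
eef_pos: [461.5, 40.4, 46.9]
orientation: [2.352, 1.871, 0.151]
wrist_force: [-17.1, 3.1, 14.1]
grip_width: -0.002
```

```bash
python3 - <<'E'
from h import *
o=st()
E
```

```text
t 5.15 g [-122.4  -61.1   46.9] w [461.5  40.4  46.9] F [-17.11   3.08  14.05] gw -0.0 q [ 0.    0.7  -0.3   2.31  1.54  0.26 -0.39]
```

```bash
python3 - <<'E'
from h import *
for P,t in [((-160,-61,48),10),((-160,-80,150),5),((-100,-161,260),0),((1,-161,235),0)]: print(*cmd(P,goalR(t)))
E
```

```text
[  0.1 -36.9  -7.3] [-0.48  0.21  0.16]
[ -19.3  -20.1 -107.8] [4.52 0.21 0.15]
[-100.8   57.  -206.1] [9.52 0.22 0.15]
[-101.   152.5 -164.7] [9.52 0.22 0.15]
```

Request:
{"method": "step_arm", "body": {
  "motion": [0,-20,-4,0,0,0,0,-42,-8,0,0,0,0,-42,-8,0,0,0,-19,-26,-60,4.5,0,0,-19,-26,-108,4.5,0,0,-19,-26,-108,4.5,0,0,-60,20,-160,9.5,0,0,-101,51,-206,9.5,0,0,-101,51,-206,9.5,0,0,-101,90,-190,9.5,0,0,-101,130,-175,9.5,0,0,-101,146,-166,9.5,0,0,-101,146,-166,9.5,0,0,-101,146,-166,9.5,0,0]
}}

```text
clock: 6.55
eef_pos: [558.3, -85.8, 237.3]
orientation: [2.456, 1.942, 0.007]
wrist_force: [-1.2, 0.1, 0.0]
grip_width: -0.002
```

```bash
python3 - <<'E'
from h import *
o=st();grab('wrist','w5',None,1.25);grab('side','d5',(250,110,360,260),4);grab('scene','s5',(190,170,340,320),5)
E
```

```text
t 6.55 g [   0.6 -161.8  237.3] w [558.3 -85.8 237.3] F [-1.15  0.13  0.02] gw -0.0 q [ 0.62  0.61 -0.82  1.75  0.52  1.01  0.94]
```

View pics/w5.png

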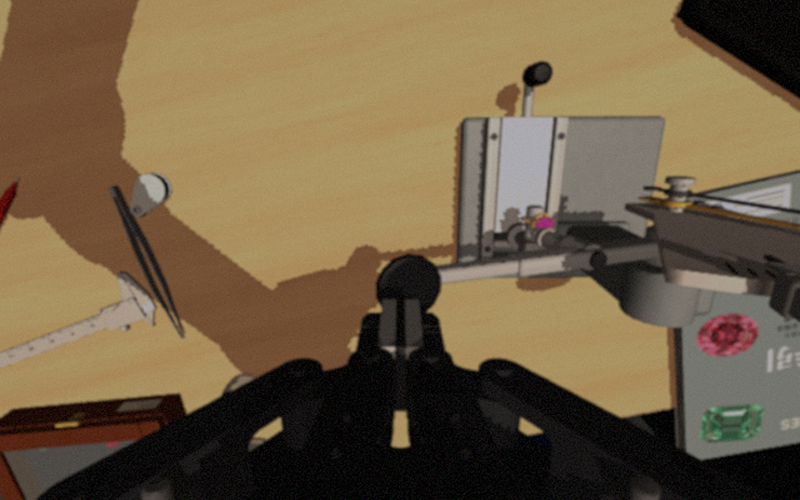

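View pics/d5.png

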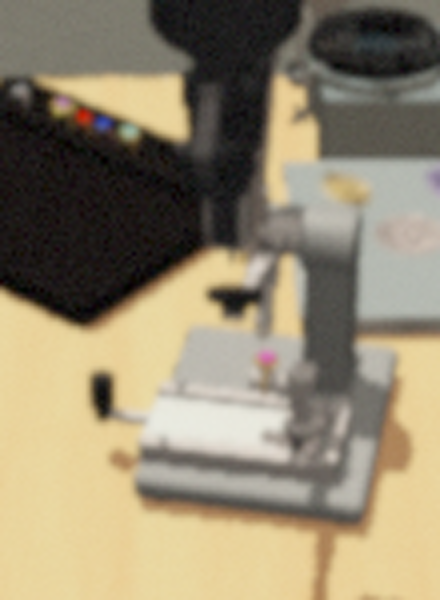

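View pics/s5.png

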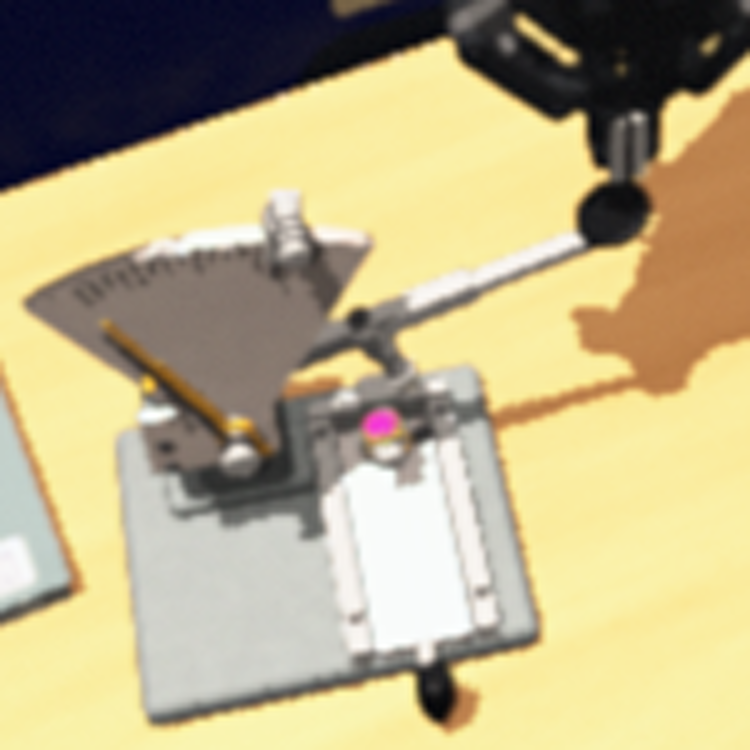

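```bash
cat >> h.py <<'E'
def planeg(n,px,o,axis,val,ci=None):
    "gauge-frame point on ray of pixel with gauge coordinate axis==val"
    ci=ci or info(n);K=ci['K']
    if n=='wrist':
        T=np.eye(4);T[:3,:3]=Rt(o);T[:3,3]=o['eef_pos'];W=T@ci['T_tool_cam']
    else: W=np.linalg.inv(ci['camera_from_world'])
    d=W[:3,:3]@np.array([(px[0]-K[0,2])/K[0,0],-(px[1]-K[1,2])/K[1,1],-1]);p=W[:3,3]
    a=ug(G,p);b=ug(G,p+d)-a
    return a+b*(val-a[axis])/b[axis]
E
python3 - <<'E'
from h import *
o=robot.get_obs()
for nm,px,z in [('stone',(545,222),88),('knobtop',(540,71),61),('pad',(405,284),204),('lever60?',(597,258),160),('frontR',(461,119),22),('frontL',(663,118),22)]:
    print(nm,planeg('wrist',np.array(px)/1.25,o,2,z).round(1))
crop('w5',(340,70,560,270),3.5,'w5b')
E
```

```text
stone [ -5.8 -56.9  88. ]
knobtop [-109.9  -62.4   61. ]
pad [  -5.  -159.3  204. ]
lever60? [ -2.8 -51.5 160. ]
frontR [ -77.1 -111.8   22. ]
frontL [-78.1  54.9  22. ]
```

View pics/w5b.png

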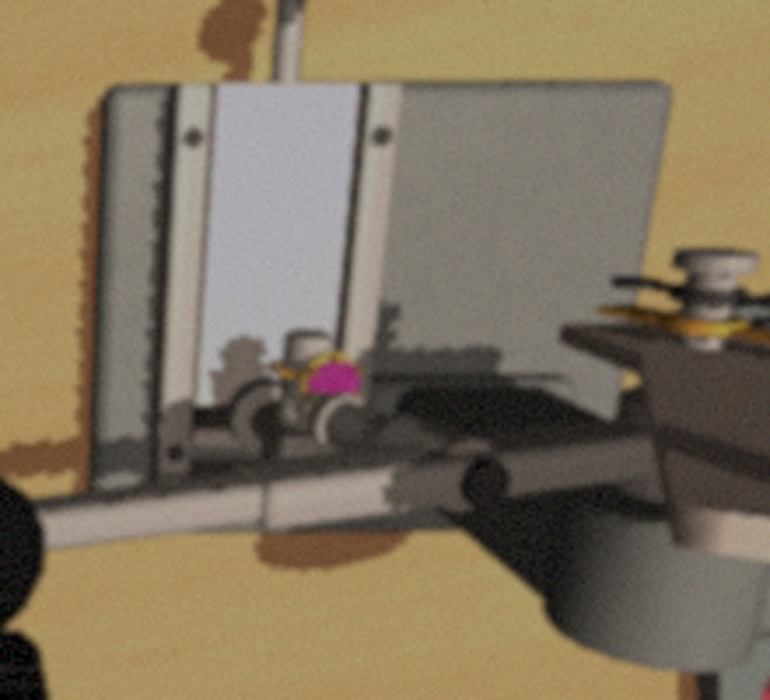

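```bash
python3 - <<'E'
from h import *
o=robot.get_obs()
for px in [(348,422),(335,378),(262,415)]:
  for z in (70,90,112,120): print(px,z,planeg('wrist',np.array(px)/3.5+[340,70],o,2,z).round(1)+[2.5,0,0])
E
```

```text
(348, 422) 70 [ 14.1 -45.7  70. ]
(348, 422) 90 [  8.4 -53.2  90. ]
(348, 422) 112 [  2.  -61.4 112. ]
(348, 422) 120 [ -0.3 -64.4 120. ]
(335, 378) 70 [  1.5 -50.7  70. ]
(335, 378) 90 [ -3.4 -57.8  90. ]
(335, 378) 112 [ -8.8 -65.7 112. ]
(335, 378) 120 [-10.8 -68.6 120. ]
(262, 415) 70 [ 12.1 -69.8  70. ]
(262, 415) 90 [  6.5 -75.7  90. ]
(262, 415) 112 [  0.4 -82.2 112. ]
(262, 415) 120 [ -1.9 -84.6 120. ]
```

Request:
{"method": "step_arm", "body": {
  "motion": [1,0,15,0,0,0,1,0,24,0,0,0,1,0,29,0,0,0,0,0,34,0,0,0,-1,0,38,0,0,0,-2,0,42,0,0,0,-2,0,42,0,0,0]
}}

```text
clock: 7.4
eef_pos: [556.5, -87.1, 194.8]
orientation: [2.453, 1.945, 0.003]
wrist_force: [-0.8, -0.1, 1.8]
grip_width: 0.002
```

Request:
{"method": "step_arm", "body": {
  "motion": [-0.5,0,3,0,0,0,-1,0,6,0,0,0,-1.5,0,9,0,0,0,-2,0,12,0,0,0,-2.5,0,14,0,0,0,-2.5,0,14,0,0,0]
}}

```text
clock: 8.0
eef_pos: [556.2, -89.7, 181.0]
orientation: [2.453, 1.945, 0.003]
wrist_force: [-0.8, -1.2, 1.1]
grip_width: -0.004
```

```bash
python3 - <<'E'
from h import *
o=st();grab('wrist','w6',(200,60,640,310),1.8)
E
```

```text
t 8.0 g [  -0.5 -166.1  181. ] w [556.2 -89.7 181. ] F [-0.82 -1.16  1.06] gw -0.0 q [ 0.59  0.67 -0.77  1.81  0.6   0.9   0.88]
```

View pics/w6.png

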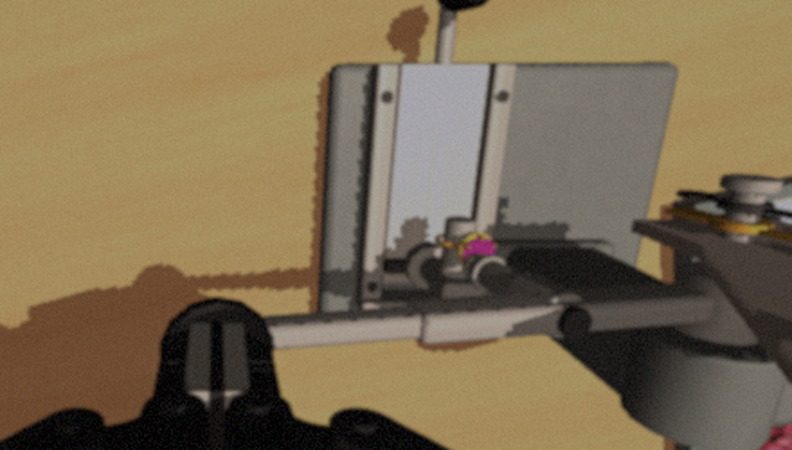

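Request:
{"method": "step_arm", "body": {
  "motion": [-0.1,0,1,0,0,0,-0.3,0,2,0,0,0,-0.3,0,2,0,0,0]
}}

```text
clock: 8.35
eef_pos: [556.2, -89.9, 179.2]
orientation: [2.453, 1.945, 0.003]
wrist_force: [0.9, -1.5, 0.6]
grip_width: -0.001
```

Request:
{"method": "step_arm", "body": {
  "motion": [-0.1,0,1,0,0,0,-0.3,0,2,0,0,0,-0.3,0,2,0,0,0]
}}

```text
clock: 8.65
eef_pos: [556.1, -90.2, 177.1]
orientation: [2.453, 1.945, 0.003]
wrist_force: [-0.1, -0.5, 0.8]
grip_width: 0.002
```

Request:
{"method": "step_arm", "body": {
  "motion": [-0.1,0,1,0,0,0,-0.2,0,2,0,0,0,-0.2,0,2,0,0,0]
}}

```text
clock: 8.95
eef_pos: [556.0, -90.4, 175.1]
orientation: [2.453, 1.945, 0.003]
wrist_force: [1.9, -1.8, 1.0]
grip_width: -0.002
```

Request:
{"method": "step_arm", "body": {
  "motion": [-0.1,0,1,0,0,0,-0.2,0,2,0,0,0,-0.2,0,2,0,0,0]
}}

```text
clock: 9.25
eef_pos: [555.9, -90.6, 173.1]
orientation: [2.453, 1.945, 0.003]
wrist_force: [-0.0, -0.9, 0.4]
grip_width: 0.002
```

Request:
{"method": "step_arm", "body": {
  "motion": [-0.1,0,1,0,0,0,-0.2,0,2,0,0,0,-0.2,0,2,0,0,0]
}}

```text
clock: 9.55
eef_pos: [555.9, -90.8, 171.1]
orientation: [2.453, 1.946, 0.003]
wrist_force: [0.9, -0.9, 1.9]
grip_width: -0.001
```

Request:
{"method": "step_arm", "body": {
  "motion": [-0.1,0,1,0,0,0,-0.2,0,2,0,0,0,-0.2,0,2,0,0,0]
}}

```text
clock: 9.85
eef_pos: [555.8, -91.0, 169.1]
orientation: [2.453, 1.945, 0.003]
wrist_force: [-0.7, -1.2, 1.6]
grip_width: -0.002
```

```bash
python3 - <<'E'
from h import *
o=st();grab('wrist','w7',(200,60,640,310),1.8);grab('side','d7',(250,130,360,260),4)
E
```

```text
t 9.85 g [  -0.6 -167.5  169.1] w [555.8 -91.  169.1] F [-0.68 -1.25  1.62] gw -0.0 q [ 0.58  0.68 -0.76  1.82  0.61  0.88  0.87]
```

View pics/w7.png

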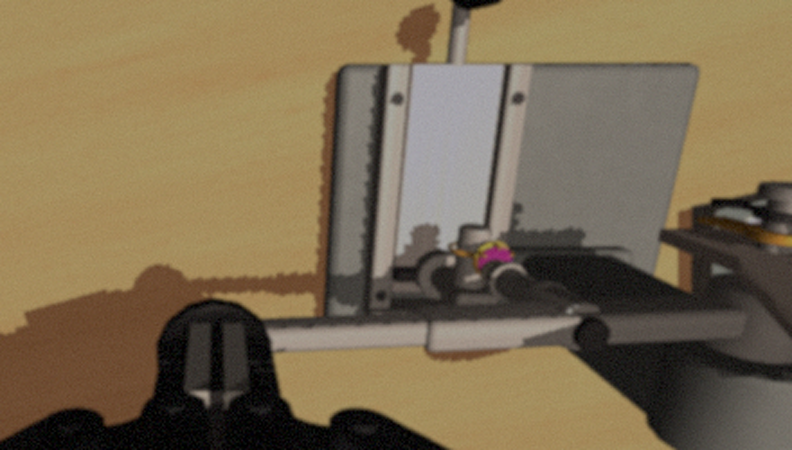

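View pics/d7.png

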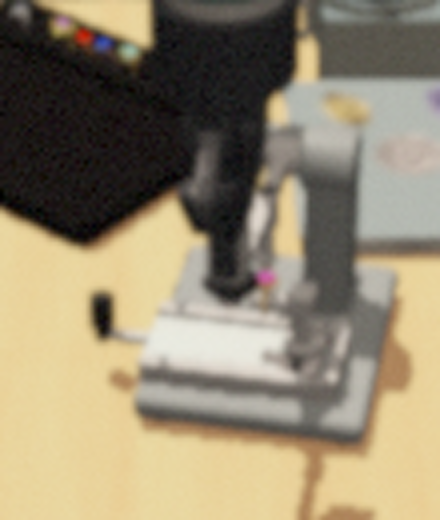

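Request:
{"method": "step_arm", "body": {
  "motion": [-0.1,0,1,0,0,0,-0.2,0,2,0,0,0,-0.2,0,2,0,0,0]
}}

```text
clock: 10.25
eef_pos: [555.8, -91.2, 167.1]
orientation: [2.453, 1.945, 0.003]
wrist_force: [-0.8, -0.9, 2.2]
grip_width: -0.003
```

Request:
{"method": "step_arm", "body": {
  "motion": [-0.1,0,1,0,0,0,-0.2,0,2,0,0,0,-0.2,0,2,0,0,0]
}}

```text
clock: 10.55
eef_pos: [555.8, -91.4, 165.1]
orientation: [2.453, 1.945, 0.003]
wrist_force: [-0.7, -1.1, 2.2]
grip_width: 0.001
```

Request:
{"method": "step_arm", "body": {
  "motion": [-0.1,0,1,0,0,0,-0.2,0,2,0,0,0,-0.2,0,2,0,0,0]
}}

```text
clock: 10.85
eef_pos: [555.8, -91.7, 163.1]
orientation: [2.453, 1.945, 0.003]
wrist_force: [-0.2, -1.2, 1.8]
grip_width: -0.002
```

Request:
{"method": "step_arm", "body": {
  "motion": [-0.1,0,1,0,0,0,-0.1,0,2,0,0,0,-0.1,0,2,0,0,0]
}}

```text
clock: 11.15
eef_pos: [555.8, -91.8, 161.1]
orientation: [2.453, 1.945, 0.003]
wrist_force: [-1.0, -0.7, 1.6]
grip_width: 0.001
```

Request:
{"method": "step_arm", "body": {
  "motion": [-0.1,0,1,0,0,0,-0.1,0,2,0,0,0,-0.1,0,2,0,0,0]
}}

```text
clock: 11.45
eef_pos: [555.8, -91.9, 159.1]
orientation: [2.453, 1.945, 0.003]
wrist_force: [0.0, -0.9, 2.7]
grip_width: 0.001
```

Request:
{"method": "step_arm", "body": {
  "motion": [-0.1,0,1,0,0,0,-0.1,0,2,0,0,0,-0.1,0,2,0,0,0]
}}

```text
clock: 11.75
eef_pos: [555.8, -92.0, 157.1]
orientation: [2.453, 1.945, 0.003]
wrist_force: [0.0, -0.7, 1.5]
grip_width: -0.002
```

Request:
{"method": "step_arm", "body": {
  "motion": [-0.1,0,1,0,0,0,-0.1,0,2,0,0,0,-0.1,0,2,0,0,0]
}}

```text
clock: 12.05
eef_pos: [555.8, -92.1, 155.1]
orientation: [2.453, 1.945, 0.003]
wrist_force: [0.2, -1.2, 2.0]
grip_width: -0.002
```

Request:
{"method": "step_arm", "body": {
  "motion": [-0.1,0,1,0,0,0,-0.1,0,2,0,0,0,-0.1,0,2,0,0,0]
}}

```text
clock: 12.35
eef_pos: [555.8, -92.2, 153.1]
orientation: [2.453, 1.945, 0.003]
wrist_force: [-1.0, -1.5, 1.9]
grip_width: 0.003
```

Request:
{"method": "step_arm", "body": {
  "motion": [-0.1,0,1,0,0,0,-0.1,0,2,0,0,0,-0.1,0,2,0,0,0]
}}

```text
clock: 12.65
eef_pos: [555.8, -92.3, 151.1]
orientation: [2.453, 1.945, 0.003]
wrist_force: [-0.9, -0.8, 0.7]
grip_width: -0.002
```

Request:
{"method": "step_arm", "body": {
  "motion": [-0.1,0,1,0,0,0,-0.1,0,2,0,0,0,-0.1,0,2,0,0,0]
}}

```text
clock: 12.95
eef_pos: [555.8, -92.4, 149.2]
orientation: [2.453, 1.945, 0.003]
wrist_force: [-0.5, -1.4, 3.8]
grip_width: -0.001
```

Request:
{"method": "step_arm", "body": {
  "motion": [0,0,1,0,0,0,0,0,1,0,0,0,0,0,1,0,0,0]
}}

```text
clock: 13.25
eef_pos: [555.8, -92.4, 148.3]
orientation: [2.453, 1.945, 0.003]
wrist_force: [-1.5, -2.6, 4.6]
grip_width: -0.001
```

Request:
{"method": "step_arm", "body": {
  "motion": [0,0,1,0,0,0,0,0,1,0,0,0,0,0,1,0,0,0]
}}

```text
clock: 13.55
eef_pos: [555.8, -92.5, 147.4]
orientation: [2.453, 1.945, 0.003]
wrist_force: [-1.6, -1.9, 4.9]
grip_width: 0.001
```

Request:
{"method": "step_arm", "body": {
  "motion": [0,0,0,0,0,0]
}}

```text
clock: 13.65
eef_pos: [555.8, -92.5, 147.4]
orientation: [2.453, 1.945, 0.003]
wrist_force: [-1.7, -1.1, 6.3]
grip_width: 0.001
```

Request:
{"method": "step_arm", "body": {
  "motion": [0,0,0,0,0,0]
}}

```text
clock: 13.75
eef_pos: [555.8, -92.5, 147.4]
orientation: [2.453, 1.945, 0.003]
wrist_force: [-1.1, -2.5, 5.6]
grip_width: -0.002
```

Request:
{"method": "step_arm", "body": {
  "motion": [0,0,0.8,0,0,0,0,0,0.8,0,0,0]
}}

```text
clock: 13.95
eef_pos: [555.8, -92.5, 146.7]
orientation: [2.453, 1.945, 0.003]
wrist_force: [-1.8, -2.0, 6.3]
grip_width: -0.0
```

Request:
{"method": "step_arm", "body": {
  "motion": [0,0,0,0,0,0]
}}

```text
clock: 14.05
eef_pos: [555.8, -92.5, 146.7]
orientation: [2.453, 1.945, 0.003]
wrist_force: [-0.9, -1.7, 6.5]
grip_width: 0.001
```

Request:
{"method": "step_arm", "body": {
  "motion": [0,0,0,0,0,0]
}}

```text
clock: 14.15
eef_pos: [555.8, -92.5, 146.7]
orientation: [2.452, 1.945, 0.003]
wrist_force: [-2.3, -1.9, 6.8]
grip_width: -0.002
```

```bash
python3 - <<'E'
from h import *
o=st();grab('scene','s8',(190,190,290,290),6)
E
```

```text
t 14.15 g [  -0.3 -169.   146.7] w [555.8 -92.5 146.7] F [-2.26 -1.86  6.78] gw -0.0 q [ 0.57  0.71 -0.74  1.84  0.65  0.83  0.85]
```

View pics/s8.png

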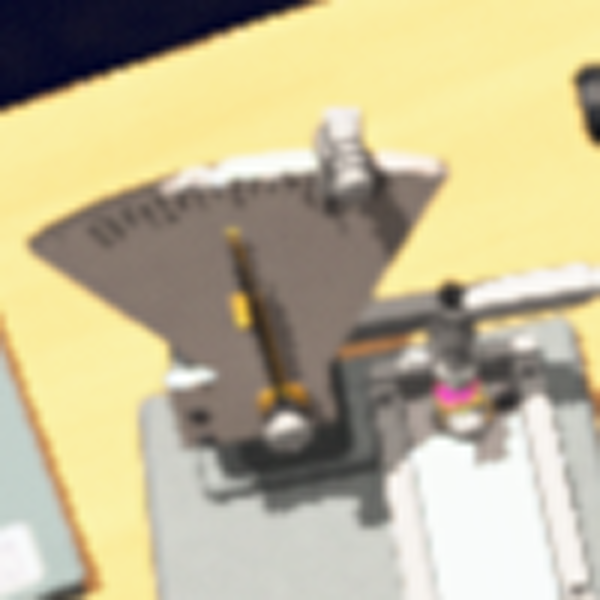

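Request:
{"method": "step_arm", "body": {
  "motion": [0,0,-4,0,0,0,0.5,0,-10,0,0,0,1,0,-17,0,0,0,2,0,-24,0,0,0,3,0,-31,0,0,0,4,0,-38,0,0,0,5,0,-45,0,0,0,6,0,-52,0,0,0,7,0,-59,0,0,0,7,0,-68,0,0,0,7,0,-85,0,0,0,7,0,-105,0,0,0,7,0,-115,0,0,0,7,0,-115,0,0,0]
}}

```text
clock: 15.6
eef_pos: [557.1, -84.9, 262.8]
orientation: [2.452, 1.944, 0.006]
wrist_force: [0.8, 0.0, -0.9]
grip_width: 0.003
```

```bash
python3 - <<'E'
from h import *
o=st();C=info('wrist')
for T,P in [(40,(-60,-130,267)),(30,(-60,-130,267)),(30,(-80,-120,250)),(35,(-70,-110,240))]:
    R=goalR(T);ob=dict(o);ob['orientation']=cv2.Rodrigues(R)[0].ravel();ob['eef_pos']=gw(G,P)[0]
    print(T,P,[proj('wrist',gw(G,Q),C,ob)[0].round(0) for Q in [(-31,0,237),(-31,-25,234),(-31,38,229),(-44,-34,266),(-31,0,140)]],cmd(P,R))
E
```

```text
t 15.6 g [  -0.7 -161.3  262.8] w [557.1 -84.9 262.8] F [ 0.83  0.02 -0.9 ] gw 0.0 q [ 0.63  0.58 -0.84  1.72  0.5   1.06  0.96]
40 (-60, -130, 267) [array([537., 230.]), array([494., 225.]), array([594., 218.]), array([506., 268.]), array([491., 117.])] (array([ 31.2, -59.2,  -5.1]), array([-39.29,   0.31,   0.07]))
30 (-60, -130, 267) [array([536., 242.]), array([493., 238.]), array([591., 231.]), array([508., 273.]), array([482., 143.])] (array([ 31.2, -59.2,  -5.1]), array([-29.29,   0.31,   0.05]))
30 (-80, -120, 250) [array([517., 283.]), array([474., 279.]), array([572., 272.]), array([486., 321.]), array([468., 175.])] (array([ 41.3, -79.4,  11.6]), array([-29.29,   0.31,   0.05]))
35 (-70, -110, 240) [array([512., 285.]), array([467., 280.]), array([571., 272.]), array([476., 330.]), array([466., 163.])] (array([ 51.4, -69.6,  21.7]), array([-34.29,   0.31,   0.06]))
```

Request:
{"method": "step_arm", "body": {
  "motion": [15,-50,-4,-8,0,0,31,-59,-5,-16,0,0,31,-59,-5,-24,0,0,31,-59,-5,-32,0,0,31,-59,-5,-39.3,0,0,31,-59,-5,-39.3,0,0,31,-59,-5,-39.3,0,0]
}}

```text
clock: 16.3
eef_pos: [506.2, -57.5, 263.9]
orientation: [2.033, 1.592, 0.455]
wrist_force: [0.4, -0.4, -0.5]
grip_width: 0.002
```

```bash
python3 - <<'E'
from h import *
o=st();np.save('o9.npy',np.r_[o['orientation'],o['eef_pos']]);print((goalR(40).T@Rt(o)).round(3));grab('wrist','w9',None,1.25);crop('w9',(420,90,640,310),3.6,'w9b')
grab('side','d9',(250,110,360,260),4)
E
```

```text
t 16.3 g [ -56.6 -146.2  263.9] w [506.2 -57.5 263.9] F [ 0.37 -0.4  -0.51] gw 0.0 q [ 0.34  0.26 -0.56  2.4   1.69  0.42 -0.42]
[[ 0.998  0.006 -0.057]
 [-0.01   0.997 -0.077]
 [ 0.057  0.077  0.995]]
```

View pics/w9.png

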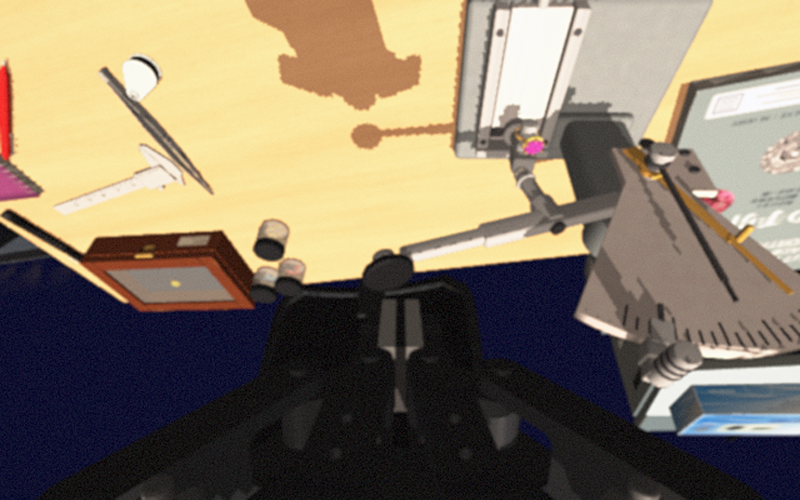

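View pics/d9.png

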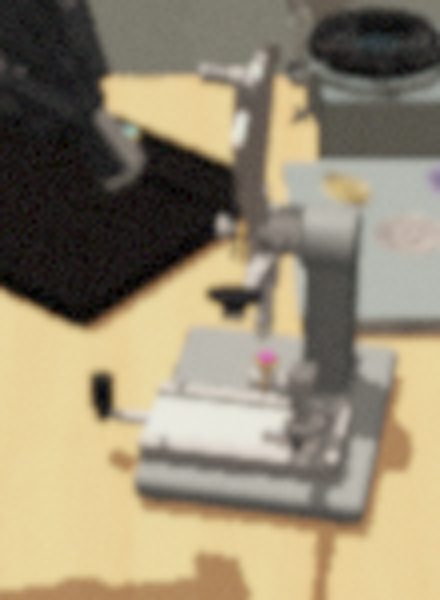

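View pics/w9b.png

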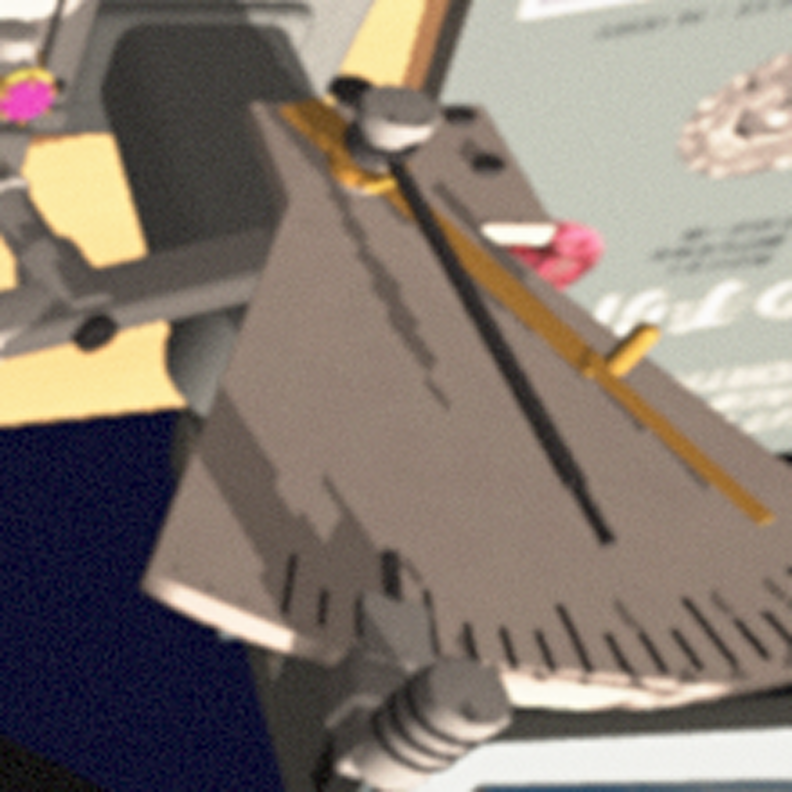

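```bash
cat >> h.py <<'E'
def ang(px,o,x=-31,piv=(0,140)):
    p=planeg('wrist',px,o,0,x); return p.round(1),np.arctan2(-(p[1]-piv[0]),p[2]-piv[1])+.4,np.hypot(p[1]-piv[0],p[2]-piv[1])
E
python3 - <<'E'
from h import *
o=robot.get_obs()
f=lambda x,y:(420+x/3.6,90+y/3.6)
for n,p in dict(tip=(606,541),hub=(400,120),idx=(388,553),pointer=(768,520)).items(): print(n,ang(f(*p),o))
E
```

```text
tip (array([-31. ,   5.7, 231.6]), np.float64(0.3373227764649851), np.float64(91.75611951886403))
hub (array([-31. ,   8.5, 127.7]), np.float64(-2.1401607056197602), np.float64(14.937420821868894))
idx (array([-31. , -29.3, 235. ]), np.float64(0.6991874306928973), np.float64(99.41117443882217))
pointer (array([-31. ,  33. , 226.7]), np.float64(0.03599847113706883), np.float64(92.8080313955049))
```

```bash
python3 - <<'E'
from h import *
o=robot.get_obs()
f=lambda x,y:(420+x/3.6,90+y/3.6)
for n,p in dict(front=(472,690),back=(375,750)).items(): 
  for z in (264,268,272): print(n,planeg('wrist',f(*p),o,2,z).round(1))
E
```

```text
front [-44.  -33.6 264. ]
front [-52.6 -39.5 268. ]
front [-61.3 -45.4 272. ]
back [-21.7 -36.5 264. ]
back [-31.6 -42.2 268. ]
back [-41.5 -47.9 272. ]
```

```bash
python3 - <<'E'
from h import *
for P in [(-47,-80,330),(-47,-36,310),(-47,-36,257)]: print(*cmd(P,goalR(0)))
E
```

```text
[ 63.   48.7 -52.2] [35.31  3.33 -0.56]
[108.   37.5 -38.5] [35.31  3.33 -0.56]
[110.7   6.9   4.7] [35.31  3.33 -0.56]
```

Request:
{"method": "step_arm", "body": {
  "motion": [20,20,-45,8,1,0,50,40,-52,16,2,0,63,49,-52,24,3,0,63,49,-52,32,3.3,-0.5,63,49,-52,35.3,3.3,-0.5,63,49,-52,35.3,3.3,-0.5,63,49,-52,35.3,3.3,-0.5],
  "hand": 128,
  "squeeze": 20
}}

```text
clock: 17.1
eef_pos: [534.2, 9.2, 334.9]
orientation: [2.438, 1.935, 0.041]
wrist_force: [1.2, -0.0, -0.8]
grip_width: 0.496
```

```bash
python3 - <<'E'
from h import *
o=st()
for P in [(-47,-36,310),(-47,-36,275),(-47,-36,257)]: print(*cmd(P,goalR(0)))
E
```

```text
t 17.1 g [-44.5 -74.9 334.9] w [534.2   9.2 334.9] F [ 1.16 -0.03 -0.85] gw 0.5 q [ 0.45  0.41 -0.75  1.71  0.33  1.11  0.94]
[38.8 -3.4 24.9] [ 2.23 -0.16  0.04]
[38.7 -4.8 59.9] [ 2.23 -0.16  0.04]
[38.7 -5.5 77.8] [ 2.23 -0.16  0.04]
```

Approach above the pin and look before descending fully.

Request:
{"method": "step_arm", "body": {
  "motion": [38.7,-3.4,10,2.2,0,0,38.7,-3.4,25,2.2,0,0,38.7,-4,42,2.2,0,0,38.7,-4,42,2.2,0,0]
}}

```text
clock: 17.5
eef_pos: [538.6, 42.4, 287.2]
orientation: [2.466, 1.944, -0.01]
wrist_force: [0.1, 0.1, -0.4]
grip_width: 0.5
```

```bash
python3 - <<'E'
from h import *
o=st();grab('wrist','w10',(160,100,480,340),2.4);print(*cmd((-47,-36,257),goalR(0)))
print((proj('wrist',gw(G,[(-57,-36,266),(-31,-36,266)]),None,o)-[160,100])*2.4)
E
```

```text
t 17.5 g [-47.7 -41.6 287.2] w [538.6  42.4 287.2] F [ 0.07  0.1  -0.36] gw 0.5 q [ 0.35  0.49 -0.73  1.73  0.37  1.06  0.83]
[ 5.6 -0.1 31.5] [-0.02  0.34 -0.39]
[[412.77707599 296.024085  ]
 [412.31301304 401.46998771]]
```

View pics/w10.png

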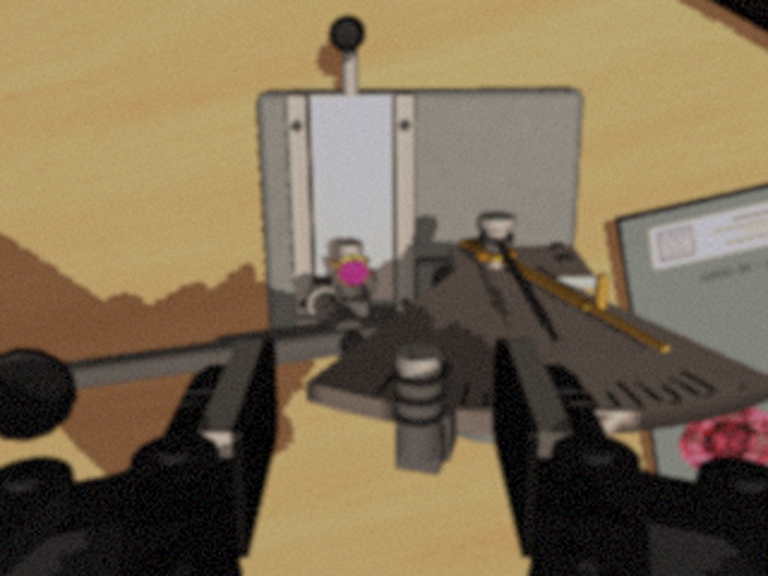

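```bash
python3 - <<'E'
from h import *
o=robot.get_obs()
f=lambda x,y:(160+x/2.4,100+y/2.4)
print('pred tip',(proj('wrist',gw(G,[(-31,4.8,236.9),(-31,97*np.sin(.4),140+97*np.cos(.4)),(-75,60,22),(-75,-110,22)]),None,o)-[160,100])*2.4)
for n,p,z in [('tip',(555,338),236.9),('pointertip',(667,349),229),('front',(420,352),267),('back',(420,468),267),('knob',(347,32),61),('pad',(30,392),205),('cFL',(582,92),22),('cFR',(260,93),22)]: print(n,planeg('wrist',f(*p),o,2,z).round(1))
E
```

```text
pred tip [[561.09624508 341.8859019 ]
 [674.92827668 329.83921454]
 [585.52850328  85.8533837 ]
 [253.61365477  87.98613821]]
tip [-32.1   3.1 236.9]
pointertip [-25.1  36.3 229. ]
front [-42.5 -34.1 267. ]
back [-12.3 -34.  267. ]
knob [-104.2  -59.6   61. ]
pad [ 2.000e-01 -1.556e+02  2.050e+02]
cFL [-71.9  58.4  22. ]
cFR [ -72.4 -106.9   22. ]
```

```bash
python3 - <<'E'
from h import *
for x in (-57,-44,-31,-15): print(x,((proj('side',gw(G,[(x,-36,266)]))-[290,110])*10).round(), ((proj('scene',gw(G,[(x,-36,266)]))-[225,195])*10).round())
print(((proj('side',gw(G,[(-31,0,140),(-31,38,229)]))-[290,110])*10).round())
E
```

```text
-57 [[ 40. 188.]] [[260. 325.]]
-44 [[ 95. 193.]] [[250. 266.]]
-31 [[151. 199.]] [[239. 208.]]
-15 [[220. 206.]] [[227. 139.]]
[[183. 579.]
 [214. 190.]]
```

Request:
{"method": "step_arm", "body": {
  "motion": [7,10.5,5,0,0,0,7,10.5,18,0,0,0,7,10.5,29,0,0,0,7,10.5,29,0,0,0]
}}

```text
clock: 17.95
eef_pos: [550.6, 45.5, 258.5]
orientation: [2.464, 1.939, -0.011]
wrist_force: [0.1, -0.4, 0.6]
grip_width: 0.498
```

```bash
python3 - <<'E'
from h import *
o=st();grab('wrist','w11',(160,100,480,340),2.4);grab('side','d11',(270,100,350,170),8)
E
```

```text
t 17.95 g [-36.8 -35.8 258.5] w [550.6  45.5 258.5] F [ 0.05 -0.4   0.59] gw 0.5 q [ 0.32  0.54 -0.71  1.74  0.41  1.02  0.79]
```

View pics/w11.png

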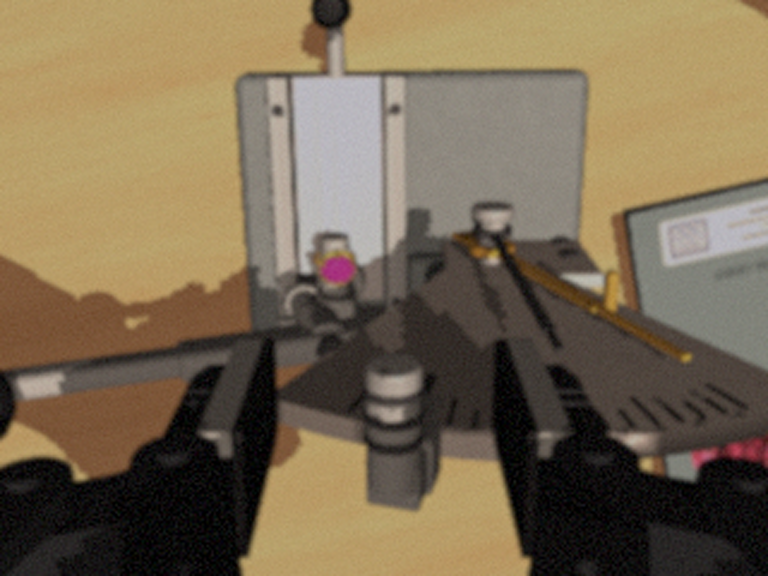

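View pics/d11.png

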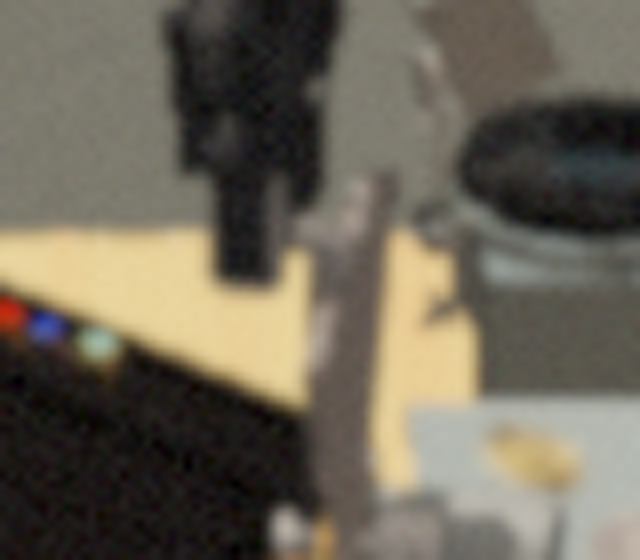

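Request:
{"method": "step_arm", "body": {
  "motion": [1,0,0,0,0,0,1,0,0,0,0,0,1,0,0,0,0,0,1,0,0,0,0,0,1,0,0,0,0,0,1,0,0,0,0,0],
  "hand": 255,
  "squeeze": 20
}}

```text
clock: 18.65
eef_pos: [552.3, 47.0, 260.9]
orientation: [2.462, 1.937, -0.006]
wrist_force: [-0.9, 0.3, 4.8]
grip_width: 0.114
```

```bash
python3 - <<'E'
from h import *
o=st();grab('wrist','w12',(160,100,480,340),2.4)
E
```

```text
t 18.65 g [-35.4 -34.  260.9] w [552.3  47.  260.9] F [-0.86  0.26  4.79] gw 0.11 q [ 0.32  0.53 -0.71  1.74  0.41  1.02  0.79]
```

View pics/w12.png

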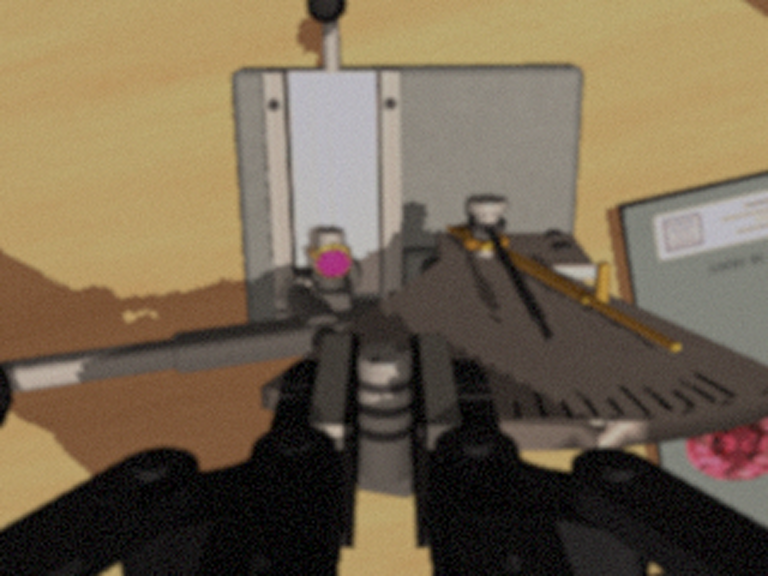

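Request:
{"method": "step_arm", "body": {
  "motion": [0,0,-2,0,0,0,5,0,-3.3,0,0,0,10,0,-4.3,0,0,0,15,0,-5.1,0,0,0,20,0,-5.8,0,0,0,25,0,-6.2,0,0,0,30,0,-6.4,0,0,0,34,0,-6.5,0,0,0,37.5,0,-6.5,0,0,0,37.5,0,-6.5,0,0,0]
}}

```text
clock: 19.7
eef_pos: [560.8, 84.2, 266.9]
orientation: [2.462, 1.938, -0.006]
wrist_force: [0.7, -0.3, -6.2]
grip_width: 0.113
```

```bash
python3 - <<'E'
from h import *
o=st();grab('wrist','w13',(160,100,480,340),2.4);grab('scene','s13',(190,170,290,270),6)
E
```

```text
t 19.7 g [-35.6   4.2 266.9] w [560.8  84.2 266.9] F [ 0.69 -0.3  -6.21] gw 0.11 q [ 0.25  0.55 -0.71  1.7   0.41  1.05  0.74]
```

View pics/w13.png

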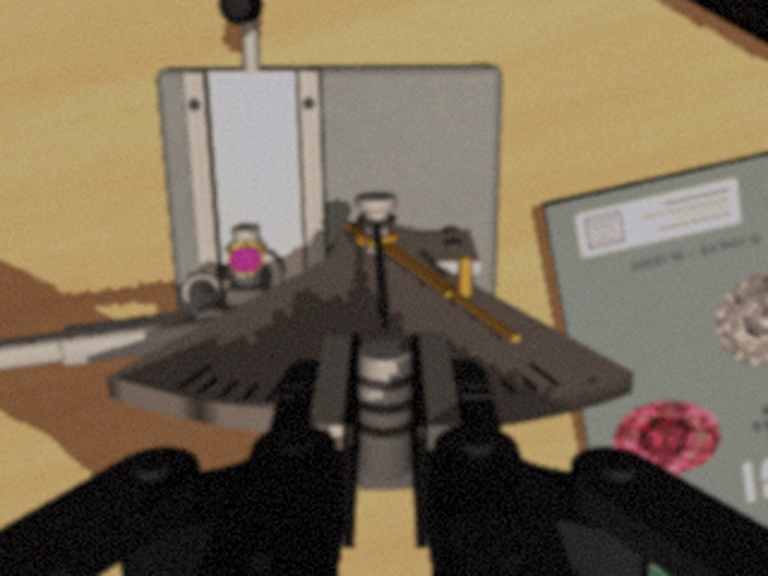

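Request:
{"method": "step_arm", "body": {
  "motion": [0,0,1.8,0,0,0,0,0,1.8,0,0,0]
}}

```text
clock: 20.0
eef_pos: [561.0, 84.6, 266.7]
orientation: [2.462, 1.938, -0.003]
wrist_force: [-2.3, -0.1, 4.2]
grip_width: 0.113
```

Request:
{"method": "step_arm", "body": {
  "motion": [0,0,0,0,0,0,0,0,0,0,0,0,0,0,0,0,0,0,0,0,-5,0,0,0,0,0,-30,0,0,0,0,0,-50,0,0,0,0,0,-50,0,0,0],
  "hand": 128
}}

```text
clock: 20.7
eef_pos: [562.5, 84.9, 317.7]
orientation: [2.461, 1.936, 0.002]
wrist_force: [-0.3, -0.6, 0.5]
grip_width: 0.501
```

```bash
python3 - <<'E'
from h import *
o=st()
for P in [(-90,-60,310),(-57,-140,265)]: print(*cmd(P,goalR(36)))
E
```

```text
t 20.7 g [-34.2   5.3 317.7] w [562.5  84.9 317.7] F [-0.31 -0.62  0.51] gw 0.5 q [ 0.27  0.5  -0.73  1.62  0.37  1.15  0.78]
[-65.7 -55.4   7.6] [-35.48   0.45  -0.36]
[-145.2  -22.1   53.3] [-35.48   0.45  -0.36]
```

Request:
{"method": "step_arm", "body": {
  "motion": [-20,-35,0,-8,0,0,-50,-50,4,-16,0,0,-66,-55,7,-24,0,0,-100,-40,25,-32,0,0,-145,-22,53,-35.5,0,0,-145,-22,53,-35.5,0,0,-145,-22,53,-35.5,0,0,-145,-22,53,-35.5,0,0,-145,-22,53,-35.5,0,0],
  "hand": 255
}}

```text
clock: 21.6
eef_pos: [503.1, -53.3, 260.6]
orientation: [2.045, 1.613, 0.506]
wrist_force: [1.1, 0.6, 0.4]
grip_width: -0.003
```

```bash
python3 - <<'E'
from h import *
o=st();grab('wrist','w14',None,1.25);crop('w14',(460,90,640,290),4,'w14b')
E
```

```text
t 21.6 g [ -60.5 -142.8  260.6] w [503.1 -53.3 260.6] F [1.14 0.56 0.37] gw -0.0 q [ 0.3   0.24 -0.46  2.41  1.83  0.33 -0.53]
```

View pics/w14b.png

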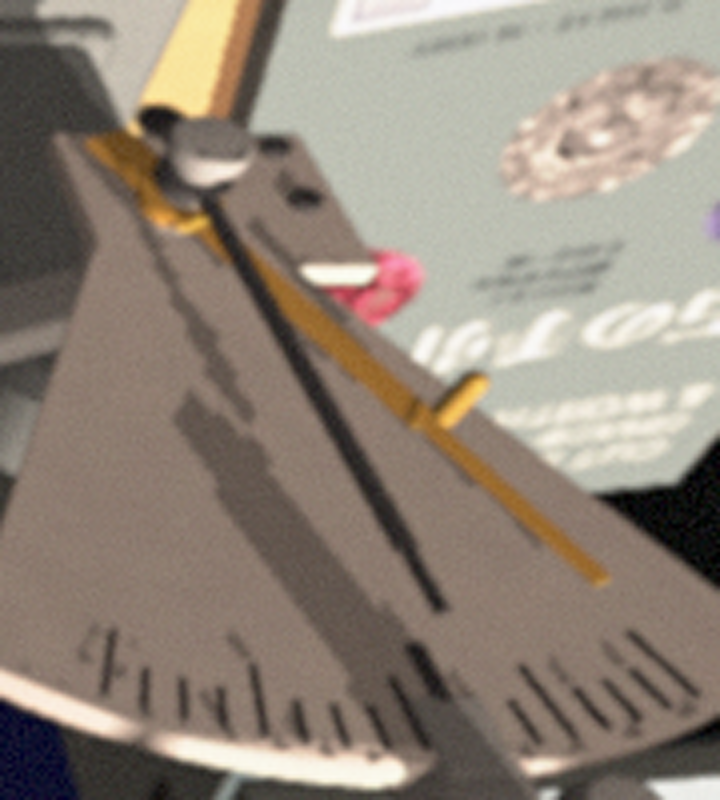

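```bash
python3 - <<'E'
from h import *
o=robot.get_obs()
f=lambda x,y:(460+x/4,90+y/4)
for n,p in dict(tip=(440,608),handmid=(330,405),idx=(413,643),idx2=(445,693),pointer=(600,580)).items(): print(n,ang(f(*p),o))
print(proj('wrist',gw(G,[(-31,0,140),(-31,0,237)]),None,o))
# predicted in crop for r=97 at q values
for q in (0,.3,.35,.4,.45): print(q,((proj('wrist',gw(G,[(-31,-97*np.sin(q-.4),140+97*np.cos(q-.4))]),None,o)-[460,90])*4).round(),((proj('wrist',gw(G,[(-31,-60*np.sin(q-.4),140+60*np.cos(q-.4))]),None,o)-[460,90])*4).round())
E
```

```text
tip (array([-31. ,   4.1, 234.5]), np.float64(0.35712305307759734), np.float64(94.61136630036945))
handmid (array([-31. ,   3.5, 195.9]), np.float64(0.336756393097025), np.float64(56.030060417282066))
idx (array([-31. ,  -2.5, 240.4]), np.float64(0.4249738814468262), np.float64(100.3948669543377))
idx2 (array([-31. ,  -1.5, 248.3]), np.float64(0.41421823991644247), np.float64(108.33472065150217))
pointer (array([-31. ,  30.1, 229.7]), np.float64(0.07595283953724852), np.float64(94.58643281408821))
[[508.15784021 134.62843432]
 [564.9863817  245.66711349]]
0 [[650. 578.]] [[448. 402.]]
0.3 [[485. 620.]] [[354. 423.]]
0.35 [[453. 622.]] [[337. 424.]]
0.4 [[420. 623.]] [[318. 424.]]
0.45 [[386. 622.]] [[300. 424.]]
```

```bash
python3 - <<'E'
from h import *
o=robot.get_obs();C=info('wrist')
for T,P in [(20,(-100,3,310)),(25,(-110,3,300)),(20,(-110,3,300))]:
    R=goalR(T);ob=dict(o);ob['orientation']=cv2.Rodrigues(R)[0].ravel();ob['eef_pos']=gw(G,P)[0]
    print(T,P,[proj('wrist',gw(G,Q),C,ob)[0].round(0) for Q in [(-31,0,237),(-43,0,266),(-31,0,140)]],proj('wrist',ob['eef_pos'],C,ob),cmd(P,R))
print(cmd((-110,-70,310),goalR(20)))
E
```

```text
20 (-100, 3, 310) [array([317., 249.]), array([317., 267.]), array([318., 180.])] [[321.86613936 257.85259058]] (array([145.1,  -3.8, -64.9]), array([15.45,  0.67, -0.22]))
25 (-110, 3, 300) [array([317., 256.]), array([317., 279.]), array([318., 179.])] [[321.86613936 257.85259058]] (array([145.1, -17.7, -62.6]), array([10.45,  0.68, -0.19]))
20 (-110, 3, 300) [array([317., 268.]), array([317., 288.]), array([318., 194.])] [[321.86613936 257.85259058]] (array([145.1, -17.7, -62.6]), array([15.45,  0.67, -0.22]))
(array([ 72. , -11.8, -69.8]), array([15.45,  0.67, -0.22]))
```

Request:
{"method": "step_arm", "body": {
  "motion": [30,-5,-40,5,0,0,72,-10,-70,10,0.3,0,110,-8,-70,15.4,0.6,0,145,-4,-65,15.4,0.6,0,145,-4,-65,15.4,0.6,0,145,-4,-65,15.4,0.6,0,145,-4,-65,15.4,0.6,0],
  "hand": 0
}}

```text
clock: 22.35
eef_pos: [501.5, 89.2, 311.3]
orientation: [2.242, 1.759, 0.318]
wrist_force: [0.0, -0.1, -0.8]
grip_width: 0.997
```

```bash
python3 - <<'E'
from h import *
o=st();grab('wrist','w15',(220,120,420,300),4)
print((goalR(20).T@Rt(o)).round(3))
E
```

```text
t 22.35 g [-94.5  -4.4 311.3] w [501.5  89.2 311.3] F [ 0.04 -0.08 -0.81] gw 1.0 q [ 0.16  0.23 -0.64  2.06  0.58  0.69  0.47]
[[ 1.    -0.011  0.   ]
 [ 0.011  1.     0.004]
 [-0.    -0.004  1.   ]]
```

View pics/w15.png

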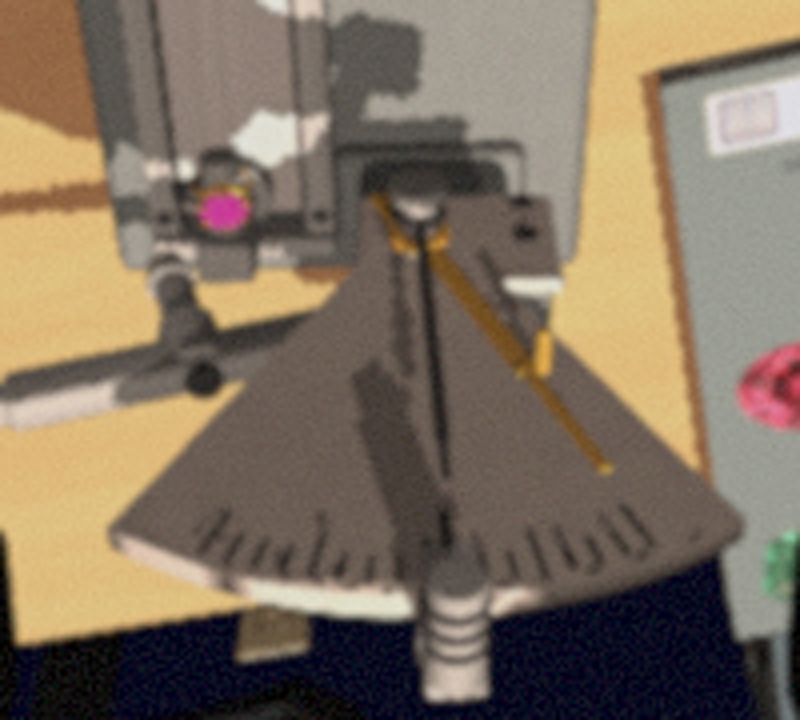

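```bash
python3 - <<'E'
from h import *
o=robot.get_obs()
f=lambda x,y:(220+x/4,120+y/4)
for n,p in dict(tip=(445,473),mid=(433,350),low=(426,262),idx=(444,508),idx2=(446,545),pointer=(604,468),pm=(480,300)).items(): print(n,ang(f(*p),o))
for x in(-31,-24): print([ang(f(*p),o,x) for p in [(444,508),(446,545)]])
T=np.eye(4);T[:3,:3]=Rt(o);T[:3,3]=o['eef_pos'];W=T@info('wrist')['T_tool_cam'];print(ug(G,W[:3,3]))
print(cmd((-95,10,292),goalR(20)))
E
```

```text
tip (array([-31. ,  18.3, 232.8]), np.float64(0.2054869589370369), np.float64(94.54735140190566))
mid (array([-31. ,  17.2, 193.9]), np.float64(0.09068640210333256), np.float64(56.61930358179113))
low (array([-31. ,  16.7, 160. ]), np.float64(-0.2959049020474358), np.float64(26.069318705006033))
idx (array([-31. ,  17.7, 242.4]), np.float64(0.22897103120301487), np.float64(103.86749226742221))
idx2 (array([-31. ,  17.7, 251.9]), np.float64(0.24349968031816444), np.float64(113.2866748560229))
pointer (array([-31. ,  50.2, 231.6]), np.float64(-0.1012318232417061), np.float64(104.45144957237488))
pm (array([-31. ,  28.9, 175.5]), np.float64(-0.28343698790187744), np.float64(45.74032386836697))
[(array([-31. ,  17.7, 242.4]), np.float64(0.22897103120301487), np.float64(103.86749226742221)), (array([-31. ,  17.7, 251.9]), np.float64(0.24349968031816444), np.float64(113.2866748560229))]
[(array([-24. ,  18.1, 235.6]), np.float64(0.212366830403717), np.float64(97.28262358845339)), (array([-24. ,  18.1, 245.5]), np.float64(0.2298393370058901), np.float64(107.0326776735783))]
[-215.87105246    5.30057492  421.33146811]
(array([ 1.2, -5.3, 21.2]), array([ 0.52, -0.84,  0.09]))
```

```bash
python3 - <<'E'
from h import *
o=st();grab('wrist','w16',(220,120,420,300),4);o=st()
a=cv2.imread('pics/w15_raw.png').astype(float);b=cv2.imread('pics/w16_raw.png').astype(float);print(np.abs(a-b).mean())
print((proj('wrist',gw(G,[(-75,60,22),(-75,-110,22),(0,-161,205),(-31,0,140)]),None,o)-[220,120])*4)
E
```

```text
t 22.4 g [-97.4   8.5 313.7] w [501.6 102.4 313.7] F [2.34 8.2  1.83] gw 1.0 q [ 0.15  0.23 -0.65  2.06  0.58  0.69  0.46]
t 22.45 g [-97.1   5.  312.7] w [501.1  99.  312.7] F [-0.5  -0.16  0.74] gw 1.0 q [ 0.15  0.23 -0.65  2.06  0.58  0.68  0.46]
19.428334635416668
[[ 571.49551939 -113.96126671]
 [  14.60639055 -116.47982525]
 [-334.01896753  488.64484932]
 [ 374.22522902  218.16273932]]
```

View pics/w16.png

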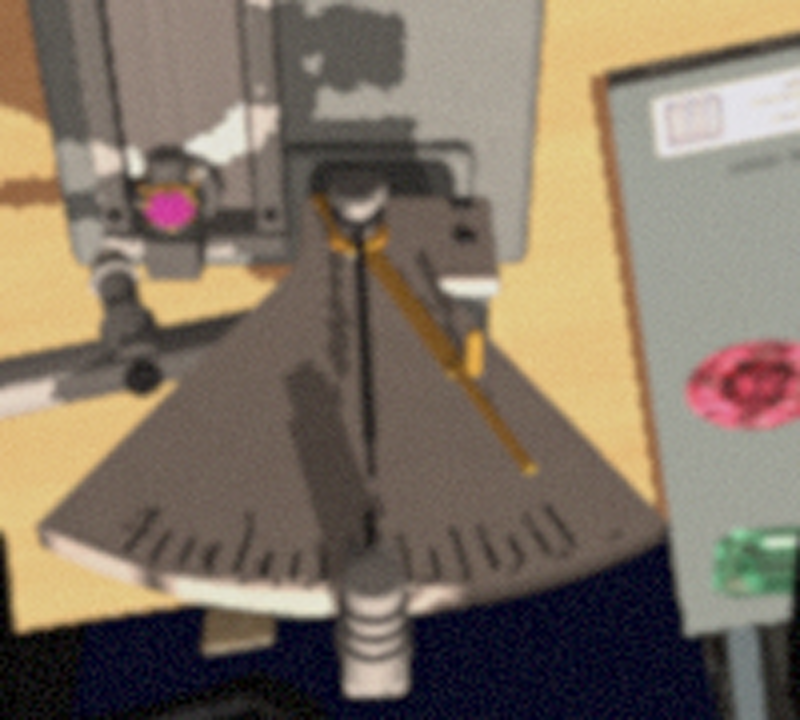

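Request:
{"method": "step_arm", "body": {
  "motion": [1,-1,18,0,0,0,1,-1,18,0,0,0,1,-1,18,0,0,0,1,-1,18,0,0,0,1,-1,18,0,0,0]
}}

```text
clock: 22.95
eef_pos: [505.6, 89.5, 293.8]
orientation: [2.233, 1.764, 0.319]
wrist_force: [-0.1, 0.5, -0.2]
grip_width: 1.001
```

```bash
python3 - <<'E'
from h import *
o=st();grab('wrist','w17',(220,140,420,320),4);o=st()
np.save('o17.npy',np.r_[o['orientation'],o['eef_pos']])
T=np.eye(4);T[:3,:3]=Rt(o);T[:3,3]=o['eef_pos'];W=T@info('wrist')['T_tool_cam'];print('cam',ug(G,W[:3,3]))
crop('w17',(270,170,350,270),8,'w17b')
E
```

```text
t 22.95 g [-90.6  -3.2 293.8] w [505.6  89.5 293.8] F [-0.13  0.54 -0.17] gw 1.0 q [ 0.13  0.26 -0.62  2.08  0.64  0.65  0.41]
t 23.0 g [-90.6  -3.2 293.8] w [505.6  89.5 293.8] F [ 0.29 -0.02 -0.04] gw 1.0 q [ 0.13  0.26 -0.62  2.08  0.64  0.65  0.41]
cam [-208.79123118   -3.89225088  401.72137396]
```

View pics/w17.png

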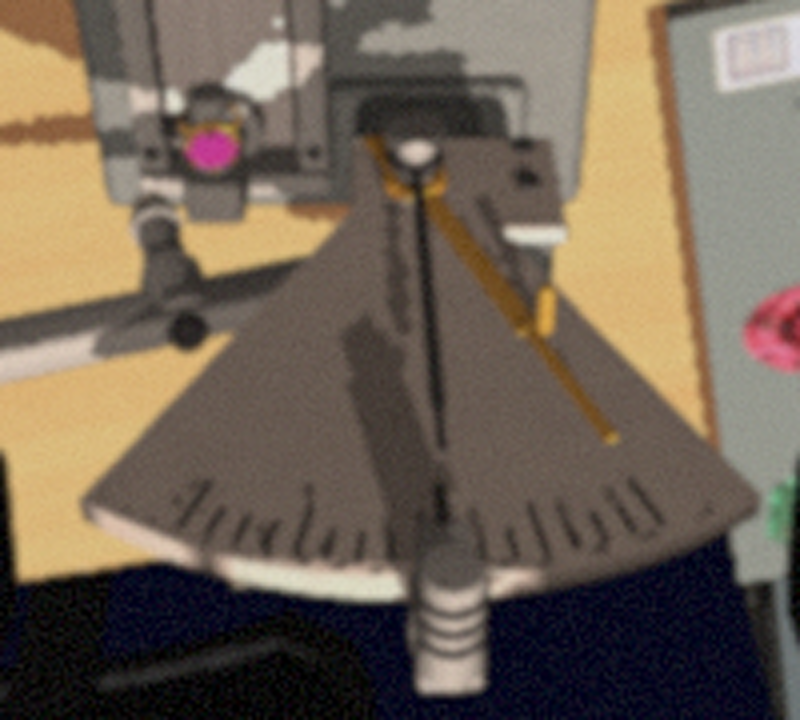

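View pics/w17b.png

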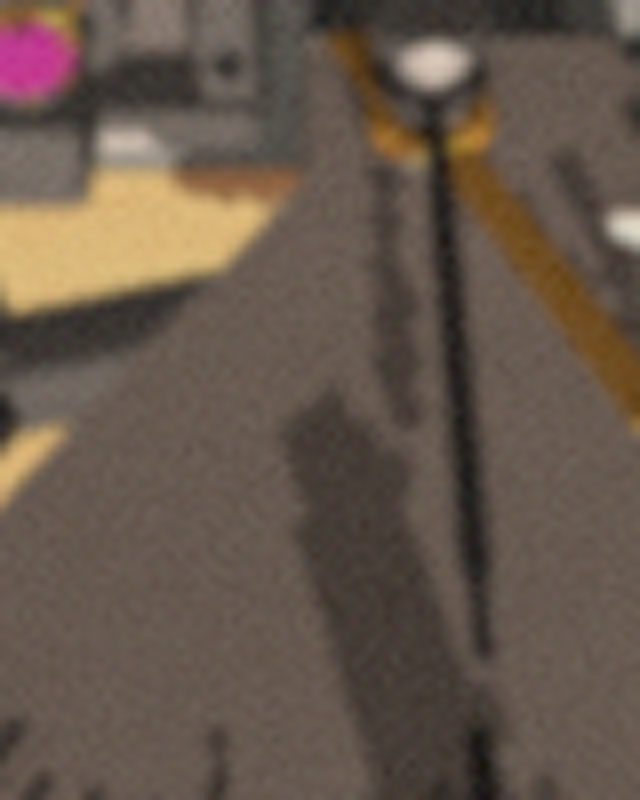

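Request:
{"method": "step_arm", "body": {
  "motion": [15,5,15,0,0,0,15,5,15,0,0,0,15,5,15,0,0,0,15,5,15,0,0,0,15,5,15,0,0,0,15,5,15,0,0,0]
}}

```text
clock: 23.6
eef_pos: [518.5, 101.6, 281.3]
orientation: [2.233, 1.765, 0.318]
wrist_force: [0.3, -0.2, 0.3]
grip_width: 1.0
```

```bash
python3 - <<'E'
from h import *
o=st();grab('wrist','w18',(220,140,420,320),4);o=st()
np.save('o18.npy',np.r_[o['orientation'],o['eef_pos']])
T=np.eye(4);T[:3,:3]=Rt(o);T[:3,3]=o['eef_pos'];W=T@info('wrist')['T_tool_cam'];print('cam',ug(G,W[:3,3]))
crop('w18',(250,200,340,300),8,'w18b')
E
```

```text
t 23.6 g [-80.9  11.6 281.3] w [518.5 101.6 281.3] F [ 0.28 -0.24  0.27] gw 1.0 q [ 0.09  0.31 -0.6   2.07  0.69  0.65  0.35]
t 23.65 g [-80.9  11.7 281.3] w [518.5 101.7 281.3] F [-0.4   0.51  0.16] gw 1.0 q [ 0.09  0.31 -0.6   2.07  0.69  0.65  0.35]
cam [-198.9912305    10.96868511  389.20379036]
```

View pics/w18.png

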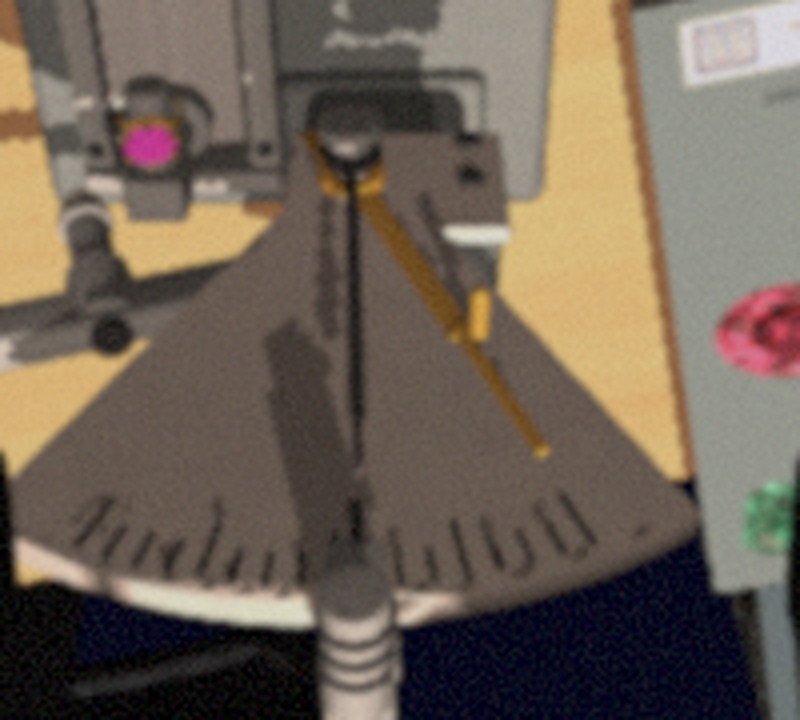

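View pics/w18b.png

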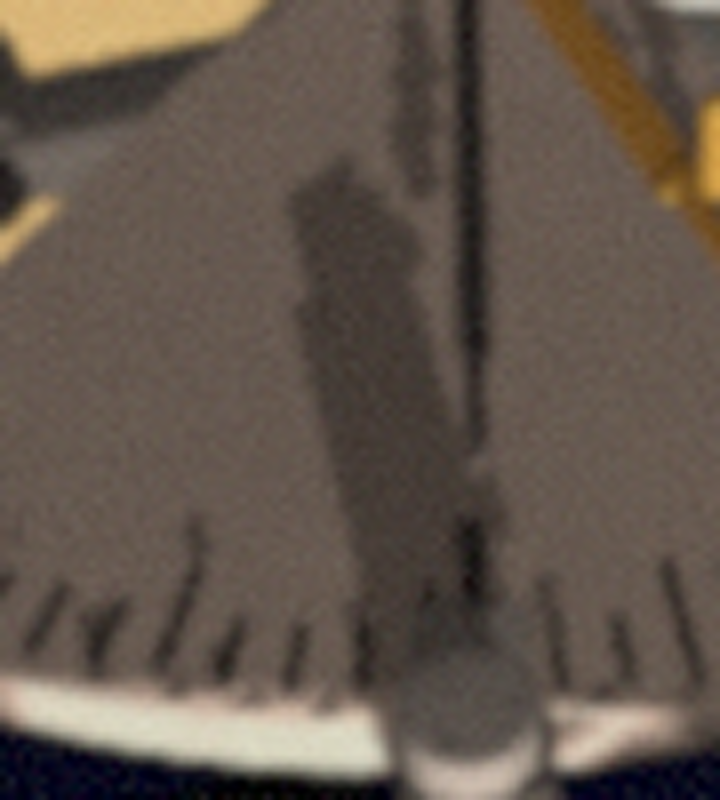

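```bash
cat > meas.py <<'E'
from h import *
def rows(raw,x0,x1,ys,dx0=6):
    "dark line centroid per row; line from (x at ys0) to (x at ys1)"
    g=cv2.GaussianBlur(cv2.imread(f'pics/{raw}_raw.png',0).astype(float),(3,3),0.7)
    out=[]
    for y in ys:
        t=(y-ys[0])/(ys[-1]-ys[0]); c=x0+(x1-x0)*t
        xs=np.arange(int(round(c))-4,int(round(c))+5); v=g[y,xs]; bg=np.median(np.r_[v[:2],v[-2:]])
        # linear bg
        w=np.clip(np.interp(xs,[xs[0],xs[-1]],[v[:2].mean(),v[-2:].mean()])-v,0,None); w[w<.35*w.max()]=0
        out.append(((w*xs).sum()/w.sum(),y,w.max()))
    return np.array(out)
if __name__=='__main__':
    np.set_printoptions(precision=2,suppress=True)
    print('w18 hand');h=rows('w18',309,309.5,list(range(215,256,4)));print(h)
    print('w18 idx');print(rows('w18',309,309.5,list(range(264,276))))
    print('w17 hand');print(rows('w17',324.5,330.6,list(range(190,252,6))))
    print('w17 idx');print(rows('w17',330,330.5,list(range(258,271))))
E
python3 meas.py
```

```text
w18 hand
[[308.38 215.    42.33]
 [308.42 219.    44.87]
 [308.46 223.    41.47]
 [308.54 227.    46.3 ]
 [308.53 231.    47.18]
 [308.53 235.    47.97]
 [308.6  239.    48.23]
 [308.98 243.    46.96]
 [308.95 247.    32.05]
 [309.06 251.    27.29]
 [308.97 255.    13.35]]
w18 idx
[[308.89 264.    13.35]
 [308.76 265.    23.77]
 [308.49 266.    31.22]
 [308.53 267.    34.69]
 [308.59 268.    38.26]
 [308.64 269.    42.07]
 [308.68 270.    42.38]
 [308.94 271.    40.73]
 [308.88 272.    39.13]
 [308.63 273.    37.33]
 [308.99 274.    30.44]
 [309.36 275.    20.98]]
w17 hand
[[324.83 190.    44.34]
 [324.97 196.    48.73]
 [325.49 202.    45.83]
 [326.28 208.    46.73]
 [326.56 214.    42.42]
 [327.37 220.    44.64]
 [327.61 226.    48.45]
 [328.41 232.    45.96]
 [328.88 238.    50.23]
 [329.43 244.    33.99]
 [330.   250.    31.12]]
w17 idx
[[330.03 258.    10.92]
 [329.97 259.    13.22]
 [329.88 260.    18.69]
 [329.55 261.    27.9 ]
 [329.52 262.    34.11]
 [329.53 263.    37.07]
 [329.57 264.    40.82]
 [329.63 265.    44.74]
 [329.66 266.    42.74]
 [330.03 267.    39.2 ]
 [330.35 268.    37.06]
 [330.34 269.    33.21]
 [330.05 270.    24.54]]
```

```bash
cat > fit2.py <<'E'
from meas import *
from scipy.optimize import least_squares
C=info('wrist')
def ob(fn):
    a=np.load(fn);return dict(orientation=a[:3],eef_pos=a[3:])
def pt(th,r,x): # th scale angle
    return gw(G,[(x,-r*np.sin(th-.4),140+r*np.cos(th-.4))])
V=[]
def view(fn,raw,h,hy,tipv,i,iy,innerv):
    H=rows(raw,*h,hy);I=rows(raw,*i,iy);V.append((ob(fn),H[:,:2],tipv,I[:,:2],innerv))
def line(o,th,r0,r1,x,ys):
    rr=np.linspace(r0,r1,25);P=np.array([proj('wrist',pt(th,r,x),C,o)[0] for r in rr]);return P
def res(p,V,roll):
    th,m,xi,ri=p[:4];R=[]
    for k,(o,H,tv,I,iv) in enumerate(V):
        du,dv,rl=p[4+3*k:7+3*k]
        P=line(o,th,15,97,-31,0);Q=line(o,m,ri,ri+12,xi,0)
        c=P[-1].copy()
        for A in(P,Q):
            d=A-c; A[:,0]=c[0]+d[:,0]-rl*d[:,1]+du;A[:,1]=c[1]+d[:,1]+rl*d[:,0]+dv
        R+=list((np.interp(H[:,1],P[:,1],P[:,0])-H[:,0])*2/np.sqrt(len(H))*2)
        R+=list((np.interp(I[:,1],Q[:,1],Q[:,0])-I[:,0])*2/np.sqrt(len(I))*2)
        R+=[(P[-1,1]-tv),(Q[0,1]-iv)*1]
        R+=[rl/.01, du/5, dv/5]
    R+=[(ri-97)/1.0,(xi+27)/6]
    return np.array(R)
def solve():
    p0=np.r_[.36,.37,-25,97,np.zeros(3*len(V))]
    s=least_squares(res,p0,args=(V,0),x_scale=np.r_[.01,.01,1,1,np.tile([1,1,.01],len(V))])
    J=np.linalg.inv(s.jac.T@s.jac);print('theta,m,xi,ri',s.x[:4].round(4),'m-th',round(s.x[1]-s.x[0],4),'sd',round(np.sqrt(J[0,0]+J[1,1]-2*J[0,1]),4));print(s.x[4:].reshape(-1,3).round(3),'cost',s.cost)
if __name__=='__main__':
    view('o18.npy','w18',(309,309.5),list(range(211,254,3)),256.2,(309,309.5),list(range(266,273)),264.7)
    view('o17.npy','w17',(324.5,330.6),list(range(190,250,3)),251.4,(330,330.5),list(range(261,268)),260.3)
    solve()
E
python3 fit2.py
```

```text
theta,m,xi,ri [  0.3613   0.3664 -22.4098  97.142 ] m-th 0.0052 sd 0.0031
[[-5.290e-01 -3.069e+00  0.000e+00]
 [-6.100e-01 -3.422e+00 -1.000e-03]] cost 1.6434340538107877
```

```bash
python3 - <<'E'
from h import *
print(ug(G,(561.0,84.6,266.7)), ug(G,(560.8,84.2,266.9)))
st()
for P in [(-36,5,310),(-36,5,269)]: print(*cmd(P,goalR(0)))
E
```

```text
[-35.55099775   4.6545203  266.7       ] [-35.65475753   4.21951006 266.9       ]
t 23.65 g [-80.9  11.7 281.3] w [518.5 101.7 281.3] F [-0.4   0.51  0.16] gw 1.0 q [ 0.09  0.31 -0.6   2.07  0.69  0.65  0.35]
[ -6.5  52.1 -11.3] [ 2.035e+01 -1.000e-02 -2.100e-01]
[-6.5 37.8 27.1] [ 2.035e+01 -1.000e-02 -2.100e-01]
```

Request:
{"method": "step_arm", "body": {
  "motion": [0,12,-30,0,0,0,-3,40,-25,8,0,0,-6,52,-15,16,0,0,-6.5,52,-11,20.3,0,0,-6.5,52,-11,20.3,0,0,-6.5,52,-11,20.3,0,0,-6.5,52,-11,20.3,0,0],
  "hand": 128
}}

```text
clock: 24.35
eef_pos: [559.4, 86.3, 309.7]
orientation: [2.462, 1.951, 0.002]
wrist_force: [-0.1, 0.5, 0.5]
grip_width: 0.5
```

```bash
python3 - <<'E'
from h import *
st()
for P in [(-36,5.2,267.5)]: print(*cmd(P,goalR(0)))
E
```

```text
t 24.35 g [-37.5   6.  309.7] w [559.4  86.3 309.7] F [-0.11  0.48  0.47] gw 0.5 q [ 0.24  0.5  -0.69  1.64  0.34  1.13  0.8 ]
[-0.8  1.4 42.2] [ 0.07 -0.04 -0.05]
```

Request:
{"method": "step_arm", "body": {
  "motion": [-0.8,1.4,20,0,0,0,-0.8,1.4,40,0,0,0,-0.8,1.4,44,0,0,0,-0.8,1.4,44,0,0,0,-0.8,1.4,44,0,0,0]
}}

```text
clock: 24.85
eef_pos: [562.1, 84.9, 266.6]
orientation: [2.463, 1.949, 0.004]
wrist_force: [0.7, 1.2, -0.7]
grip_width: 0.496
```

```bash
python3 - <<'E'
from h import *
st()
E
```

```text
t 24.85 g [-34.5   5.2 266.6] w [562.1  84.9 266.6] F [ 0.74  1.18 -0.66] gw 0.5 q [ 0.23  0.54 -0.67  1.7   0.38  1.04  0.77]
```

Request:
{"method": "step_arm", "body": {
  "motion": [0.2,0,1,0,0,0,0.2,0,1,0,0,0,0.2,0,1,0,0,0,0.2,0,1,0,0,0,0.2,0,1,0,0,0,0.2,0,1,0,0,0],
  "hand": 255
}}

```text
clock: 25.45
eef_pos: [562.3, 84.6, 265.0]
orientation: [2.464, 1.948, 0.003]
wrist_force: [-0.8, 0.1, 5.3]
grip_width: 0.112
```

```bash
python3 - <<'E'
from h import *
st()
E
```

```text
t 25.45 g [-34.3   5.  265. ] w [562.3  84.6 265. ] F [-0.81  0.1   5.34] gw 0.11 q [ 0.23  0.54 -0.67  1.7   0.38  1.03  0.77]
```

Request:
{"method": "step_arm", "body": {
  "motion": [0.4,0,-1.2,0,0,0,0.4,0,-1.2,0,0,0,0.4,0,-1.2,0,0,0]
}}

```text
clock: 25.75
eef_pos: [562.2, 84.6, 265.1]
orientation: [-2.464, -1.948, -0.001]
wrist_force: [0.7, 0.1, -2.2]
grip_width: 0.117
```

```bash
python3 - <<'E'
from h import *
st()
E
```

```text
t 25.75 g [-34.4   4.9 265.1] w [562.2  84.6 265.1] F [ 0.72  0.08 -2.24] gw 0.12 q [ 0.23  0.54 -0.67  1.7   0.38  1.04  0.77]
```

Request:
{"method": "step_arm", "body": {
  "motion": [0.6,0,0,0,0,0,0.6,0,0,0,0,0,0.6,0,0,0,0,0,0.6,0,0,0,0,0]
}}

```text
clock: 26.15
eef_pos: [562.3, 84.9, 265.2]
orientation: [-2.465, -1.948, -0.001]
wrist_force: [3.0, -1.5, -6.6]
grip_width: 0.114
```

```bash
python3 - <<'E'
from h import *
st()
E
```

```text
t 26.15 g [-34.4   5.2 265.2] w [562.3  84.9 265.2] F [ 3.01 -1.53 -6.6 ] gw 0.11 q [ 0.23  0.54 -0.67  1.7   0.38  1.04  0.77]
```

Request:
{"method": "step_arm", "body": {
  "motion": [0.3,0,1,0,0,0,0.3,0,1,0,0,0,0.3,0,1,0,0,0]
}}

```text
clock: 26.45
eef_pos: [562.5, 86.0, 265.0]
orientation: [2.464, 1.949, 0.003]
wrist_force: [0.6, -0.4, -0.5]
grip_width: 0.113
```

Request:
{"method": "step_arm", "body": {
  "motion": [0,0,0,0,0,0,0,0,0,0,0,0,0,0,0,0,0,0,0,0,-5,0,0,0,0,0,-30,0,0,0,0,0,-50,0,0,0,0,0,-50,0,0,0,0,0,-50,0,0,0],
  "hand": 128
}}

```text
clock: 27.25
eef_pos: [562.2, 85.7, 314.7]
orientation: [2.464, 1.948, 0.002]
wrist_force: [-0.8, 0.6, -0.5]
grip_width: 0.493
```

```bash
python3 - <<'E'
from h import *
o=st()
for P in [(-81,10,320),(-81,10,282)]: print(*cmd(P,goalR(20)))
E
```

```text
t 27.25 g [-34.6   6.  314.7] w [562.2  85.7 314.7] F [-0.82  0.61 -0.47] gw 0.49 q [ 0.24  0.5  -0.69  1.62  0.34  1.14  0.81]
[  3.9 -46.4  -5.3] [-19.94  -0.03  -0.2 ]
[  3.8 -46.4  32.7] [-19.94  -0.03  -0.2 ]
```

Request:
{"method": "step_arm", "body": {
  "motion": [2,-30,-8,-8,0,0,4,-46,-5,-16,0,0,4,-46,5,-20,0,0,4,-46,33,-20,0,0,4,-46,33,-20,0,0,4,-46,33,-20,0,0,4,-46,33,-20,0,0,4,-46,33,-20,0,0],
  "hand": 0
}}

```text
clock: 28.05
eef_pos: [519.4, 100.3, 282.3]
orientation: [2.237, 1.767, 0.315]
wrist_force: [0.6, -0.2, -0.5]
grip_width: 1.003
```

```bash
python3 - <<'E'
from h import *
o=st();grab('wrist','w19',(220,140,420,320),4);o=st()
np.save('o19.npy',np.r_[o['orientation'],o['eef_pos']])
crop('w19',(250,200,340,300),8,'w19b')
E
```

```text
t 28.05 g [-79.6  10.4 282.3] w [519.4 100.3 282.3] F [ 0.59 -0.23 -0.46] gw 1.0 q [ 0.09  0.3  -0.59  2.06  0.67  0.65  0.37]
t 28.1 g [-79.7  10.3 282.3] w [519.3 100.2 282.3] F [-0.39  0.54  0.25] gw 1.0 q [ 0.09  0.3  -0.59  2.06  0.67  0.65  0.37]
```

View pics/w19b.png

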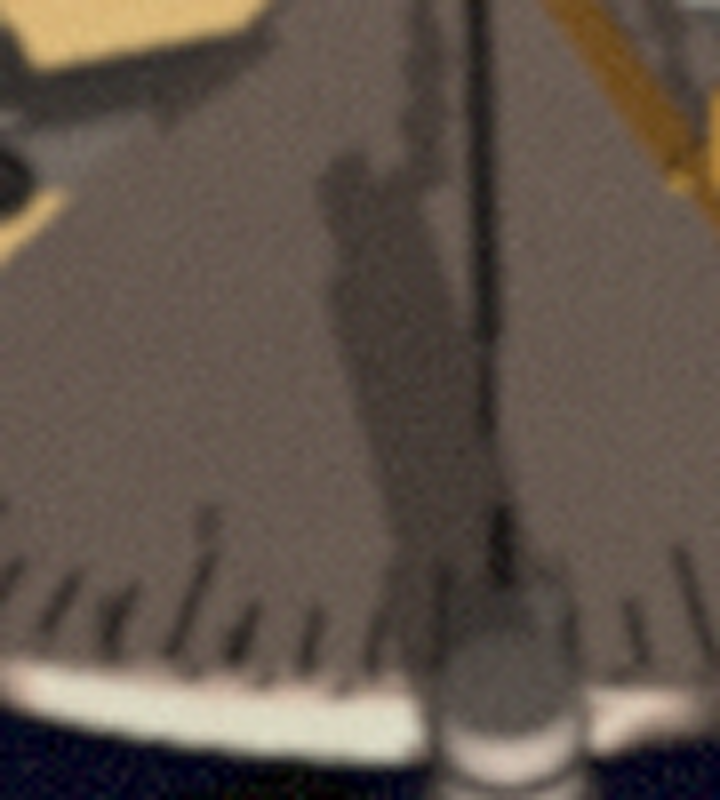

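```bash
python3 - <<'E'
from fit2 import *
import fit2
hd=rows('w19',310,311.3,list(range(211,252,3)));ix=rows('w19',312.7,313,list(range(264,273)));print(hd[[0,5,10,-1]],ix)
view('o18.npy','w18',(309,309.5),list(range(211,254,3)),256.2,(309,309.5),list(range(266,273)),264.7)
view('o17.npy','w17',(324.5,330.6),list(range(190,250,3)),251.4,(330,330.5),list(range(261,268)),260.3)
solve()
V.clear()
view('o19.npy','w19',(310,311.3),list(range(211,252,3)),254.5,(312.7,313),list(range(264,271)),262.8)
o,H,tv,I,iv=V[0]
# fix xi by strong prior: monkeypatch
r0=fit2.res
fit2.res=lambda p,V,q:np.r_[r0(p,V,q),(p[2]+22.4)/.5]
solve()
st()
print(ug(G,(562.5,86.0,265)))
for P in [(-36,5.3,310)]: print(*cmd(P,goalR(0)))
E
```

```text
[[309.54218687 211.          42.93894754]
 [309.97304332 226.          53.23779508]
 [310.50527741 241.          34.32684528]
 [310.11577526 250.          28.82066448]] [[312.40889359 264.          34.89469152]
 [312.44267636 265.          38.63922156]
 [312.433942   266.          38.53212731]
 [312.38987046 267.          36.8476629 ]
 [312.46157273 268.          35.20444906]
 [312.45646889 269.          32.86061662]
 [312.3795659  270.          30.80956639]
 [312.40340019 271.          29.58307939]
 [312.51926565 272.          25.78088988]]
theta,m,xi,ri [  0.3613   0.3664 -22.4098  97.142 ] m-th 0.0052 sd 0.0031
[[-5.280e-01 -3.066e+00  0.000e+00]
 [-6.090e-01 -3.420e+00 -1.000e-03]] cost 1.6428265255883545
theta,m,xi,ri [  0.3663   0.3557 -22.4531  96.9025] m-th -0.0105 sd 0.0044
[[-0.354 -2.897 -0.   ]] cost 0.9560379938402714
t 28.1 g [-79.7  10.3 282.3] w [519.3 100.2 282.3] F [-0.39  0.54  0.25] gw 1.0 q [ 0.09  0.3  -0.59  2.06  0.67  0.65  0.37]
[-34.40881428   6.35904865 265.        ]
[ -4.8  50.6 -11. ] [20.09 -0.07 -0.25]
```

Request:
{"method": "step_arm", "body": {
  "motion": [0,12,-30,0,0,0,-3,40,-25,8,0,0,-5,50,-15,16,0,0,-5,51,-11,20,0,0,-5,51,-11,20,0,0,-5,51,-11,20,0,0,-5,51,-11,20,0,0],
  "hand": 128
}}

```text
clock: 28.8
eef_pos: [559.1, 86.0, 309.8]
orientation: [2.462, 1.951, 0.002]
wrist_force: [-0.5, 1.3, -0.6]
grip_width: 0.501
```

```bash
python3 - <<'E'
from h import *
st()
for P in [(-35,5.2,266)]: print(*cmd(P,goalR(0)))
E
```

```text
t 28.8 g [-37.7   5.6 309.8] w [559.1  86.  309.8] F [-0.53  1.27 -0.57] gw 0.5 q [ 0.24  0.49 -0.68  1.64  0.34  1.13  0.81]
[-0.5  2.6 43.8] [ 0.08 -0.05 -0.06]
```

Request:
{"method": "step_arm", "body": {
  "motion": [-0.3,2.6,20,0,0,0,-0.3,2.6,40,0,0,0,-0.3,2.6,44,0,0,0,-0.3,2.6,44,0,0,0,-0.3,2.6,44,0,0,0,-0.3,2.6,44,0,0,0]
}}

```text
clock: 29.4
eef_pos: [563.2, 84.7, 266.6]
orientation: [2.463, 1.948, 0.005]
wrist_force: [-0.0, -0.5, -0.2]
grip_width: 0.497
```

```bash
python3 - <<'E'
from h import *
st()
E
```

```text
t 29.4 g [-33.4   5.3 266.6] w [563.2  84.7 266.6] F [-0.02 -0.53 -0.24] gw 0.5 q [ 0.22  0.54 -0.66  1.69  0.37  1.03  0.78]
```

Request:
{"method": "step_arm", "body": {
  "motion": [0.1,0,0.5,0,0,0,0.1,0,0.5,0,0,0,0.1,0,0.5,0,0,0,0.1,0,0.5,0,0,0,0.1,0,0.5,0,0,0,0.1,0,0.5,0,0,0],
  "hand": 255
}}

```text
clock: 30.0
eef_pos: [563.0, 84.5, 265.2]
orientation: [2.464, 1.949, 0.003]
wrist_force: [-0.5, -0.3, 4.3]
grip_width: 0.111
```

```bash
python3 - <<'E'
from h import *
st()
E
```

```text
t 30.0 g [-33.6   5.  265.2] w [563.   84.5 265.2] F [-0.5  -0.31  4.3 ] gw 0.11 q [ 0.22  0.54 -0.66  1.69  0.38  1.03  0.78]
```

Request:
{"method": "step_arm", "body": {
  "motion": [0.2,0,-0.5,0,0,0,0.2,0,-0.5,0,0,0]
}}

```text
clock: 30.2
eef_pos: [562.9, 84.5, 265.2]
orientation: [-2.464, -1.948, -0.002]
wrist_force: [-0.2, 0.4, 1.8]
grip_width: 0.112
```

Request:
{"method": "step_arm", "body": {
  "motion": [0,0,0,0,0,0,0,0,0,0,0,0,0,0,0,0,0,0,0,0,-5,0,0,0,0,0,-30,0,0,0,0,0,-50,0,0,0,0,0,-50,0,0,0,0,0,-50,0,0,0],
  "hand": 128
}}

```text
clock: 31.0
eef_pos: [562.8, 84.4, 315.4]
orientation: [2.464, 1.948, 0.002]
wrist_force: [-0.8, 1.3, -0.4]
grip_width: 0.499
```

Request:
{"method": "step_arm", "body": {
  "motion": [2,-30,-8,-8,0,0,4,-46,-5,-16,0,0,4,-46,5,-20,0,0,4,-46,33,-20,0,0,4,-46,33,-20,0,0,4,-46,33,-20,0,0,4,-46,33,-20,0,0,4,-46,33,-20,0,0,4,-46,33,-20,0,0],
  "hand": 0
}}

```text
clock: 31.9
eef_pos: [519.6, 99.0, 282.9]
orientation: [2.237, 1.767, 0.315]
wrist_force: [0.5, 0.5, 0.3]
grip_width: 1.0
```

```bash
python3 - <<'E'
from h import *
o=st();grab('wrist','w20',(220,140,420,320),4);o=st()
np.save('o20.npy',np.r_[o['orientation'],o['eef_pos']])
crop('w20',(250,200,340,300),8,'w20b')
E
```

```text
t 31.9 g [-79.1   9.2 282.9] w [519.6  99.  282.9] F [0.49 0.55 0.3 ] gw 1.0 q [ 0.08  0.3  -0.58  2.06  0.66  0.65  0.38]
t 31.95 g [-79.3   9.2 282.8] w [519.4  98.9 282.8] F [-1.02 -0.63  0.05] gw 1.0 q [ 0.08  0.3  -0.58  2.06  0.66  0.65  0.38]
```

View pics/w20b.png

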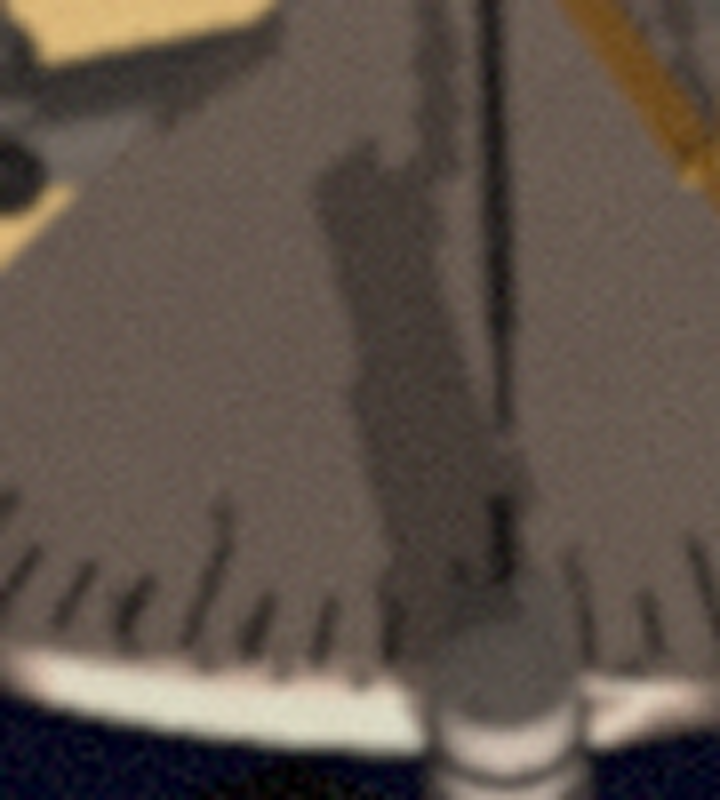

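```bash
cat > f3.py <<'E'
from fit2 import *
import fit2
r0=fit2.res
fit2.res=lambda p,V,q:np.r_[r0(p,V,q),(p[2]+22.4)/.5]
def one(*a):
    V.clear();view(*a);solve();o=V[0][0]
    R=Rt(o)@info('wrist')['T_tool_cam'][:3,:3]; t=Rt(o)@info('wrist')['T_tool_cam'][:3,3]+o['eef_pos'];print('cam y',ug(G,t)[1])
    print('mean resid H', V[0][1][::4,0].round(2),'I',V[0][3][:,0].round(2))
E
python3 - <<'E'
from f3 import *
one('o17.npy','w17',(324.5,330.6),list(range(190,250,3)),251.4,(330,330.5),list(range(261,268)),260.3)
one('o18.npy','w18',(309,309.5),list(range(211,254,3)),256.2,(309,309.5),list(range(266,273)),264.7)
one('o19.npy','w19',(310,311.3),list(range(211,252,3)),254.5,(312.7,313),list(range(264,271)),262.8)
one('o20.npy','w20',(311.5,313.2),list(range(208,251,3)),253.6,(312.7,312.7),list(range(263,270)),261.8)
E
```

```text
theta,m,xi,ri [  0.3603   0.3657 -22.3804  97.2357] m-th 0.0054 sd 0.0046
[[-0.703 -3.477 -0.   ]] cost 0.959008025125732
cam y -3.8924036461048743
mean resid H [324.83 325.49 326.56 327.61 329.23] I [329.55 329.52 329.53 329.57 329.63 329.66 330.03]
theta,m,xi,ri [  0.3627   0.3675 -22.4388  96.9685] m-th 0.0048 sd 0.0042
[[-0.375 -2.964 -0.   ]] cost 0.9353496528552813
cam y 10.96834634077792
mean resid H [308.31 308.46 308.53 308.95] I [308.49 308.53 308.59 308.64 308.68 308.94 309.22]
theta,m,xi,ri [  0.3663   0.3557 -22.4531  96.9025] m-th -0.0105 sd 0.0044
[[-0.354 -2.898 -0.   ]] cost 0.95608741719671
cam y 9.568290750723854
mean resid H [309.54 309.7  310.43 310.13] I [312.41 312.44 312.43 312.39 312.46 312.46 312.38]
theta,m,xi,ri [  0.362    0.3654 -22.4663  96.8429] m-th 0.0034 sd 0.0043
[[-0.546 -2.852 -0.   ]] cost 0.6953221005093175
cam y 8.437012179980364
mean resid H [311.03 311.52 311.65 312.42] I [312.43 312.45 312.46 312.47 312.52 312.53 312.54]
```

Request:
{"method": "step_arm", "body": {
  "motion": [0,0,-40,0,0,0,0,-20,-85,0,0,0,0,-30,-120,0,0,0,0,-30,-120,0,0,0,0,-30,-120,0,0,0]
}}

```text
clock: 32.45
eef_pos: [451.8, 114.7, 385.7]
orientation: [2.236, 1.766, 0.316]
wrist_force: [0.7, 0.1, -0.1]
grip_width: 1.001
```

```bash
python3 - <<'E'
from h import *
o=st();grab('side','d21',None,1.25);crop('d21',(250,110,360,260),4,'d21b');grab('wrist','w21',None,1.25)
E
```

```text
t 32.45 g [-148.7    9.2  385.7] w [451.8 114.7 385.7] F [ 0.73  0.15 -0.1 ] gw 1.0 q [ 0.18  0.07 -0.7   2.    0.38  0.85  0.61]
```

View pics/d21b.png

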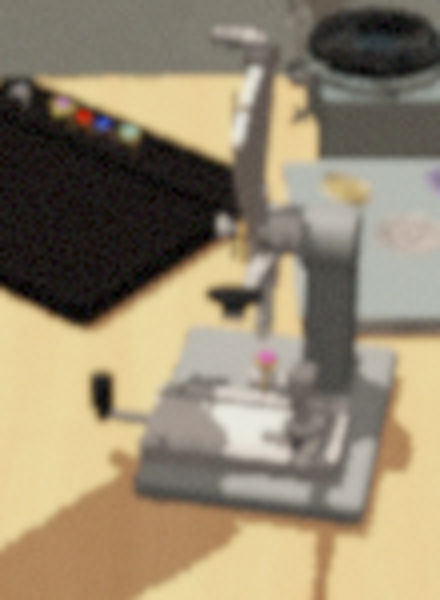

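View pics/w21.png

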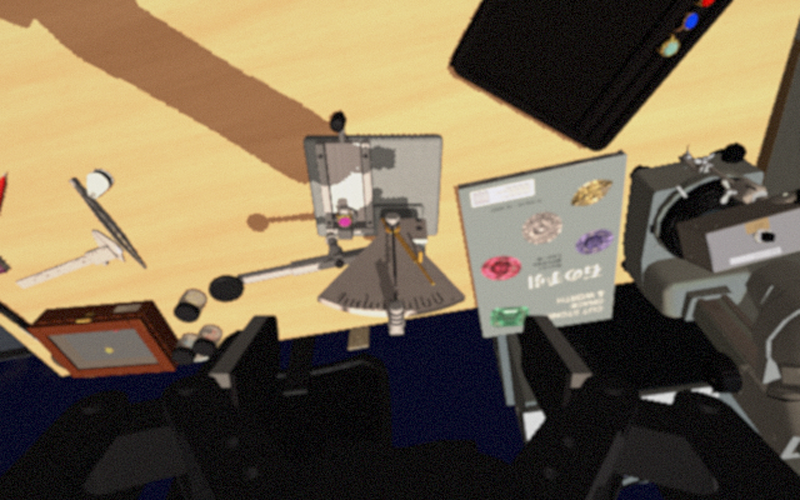

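View pics/d21.png

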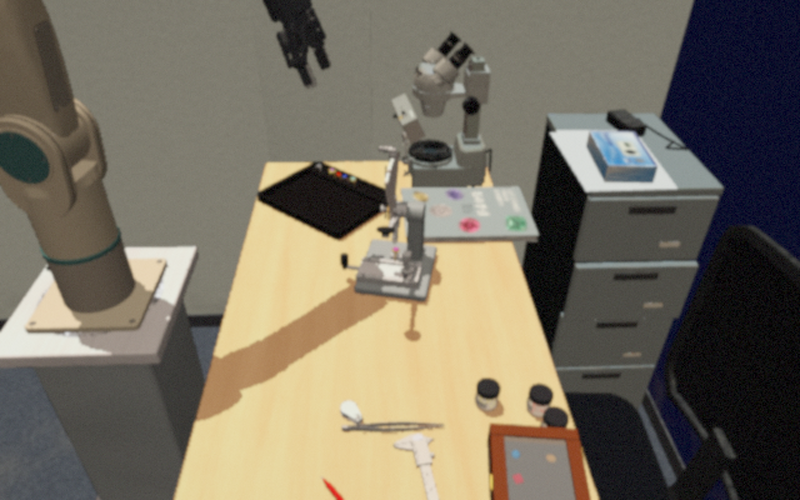

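```bash
python3 -c "
from workcell import robot
print(robot.job_done())"
```

```text
the job is handed in; nothing more can be done
None
```

The ring is gauged and the job is handed in at about 32.5 s of the 72 s allowed.

- **Stage:** I pushed it in until it stopped at the same place on two pushes of about 17 N. Judged from the pictures, it travelled about 34 mm, not 40, so it was probably not fully drawn out at the start. The stone stood within about 2 mm of the foot's line.
- **Lever:** I pressed it until the resistance rose, then to about 6.5 N at the pad. That is roughly 4.7 N over the spring, or about 13 N on the stone. I then let it come right back up, and the pointer returned.
- **Limit marker:** I pinched it by its pin and slid it to the peak hand, then made two small corrections, as the first went about 1 mm too far. My last fit puts the index about 0.003 rad (0.3 mm) to the right of the peak hand's tip, with an uncertainty of about 0.004 rad. An estimate of the peak reading from the lever's position gave 0.351 rad, against 0.362 rad from the camera. I aligned the marker to the camera view.

The last pictures showed the stage still in, the lever up, and the jar, loupe and tweezers where they were. The gripper was clear of everything. No move brought the gripper to the peak hand.

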